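# Start the clamp bolt of the microscope stage

## Task

Set the thick round disc into the open round recess of the microscope's stage block so that it lies flat on the spacer ring there, and let it go. Then take the hex head of the bolt that stands proud in its boss, turn it backward (anticlockwise from above) just until it drops into its thread, then forward one full turn, and finish while still gripping the head, so that the bolt is held started with its strap still free to swing. Do not pull the bolt out of its boss, and leave everything else on the bench where it lies.

Things in the scene. Friction and masses are not known exactly. Their poses are not given: they have to be found in the camera images.
- stage: cast cream stage block, 210 (x) by 250 (y) by 34 mm high, fixed; origin at the centre of its underside, x to its far edge, y left, z up. Two aluminium bosses stand on it, 28 mm across, 24 mm high: left (y = +80 mm) boss with the proud bolt; right (y = -80 mm) one whose bolt is already home. Round each mouth a 3 mm steel strap, 105 mm long, parked pointing outward
- recess (a point): centre of the seat in the stage's round recess: the upper face of the spacer ring, 6 mm below the top of the block; recess 64 mm across; at (-40, 0, 28) mm in the stage's frame
- disc: loose aluminium disc with a white paper face, solid (no hole), 60 mm across, 14 mm thick, 0.1 kg; origin at the centre of its underside, z up. Seated, it stands 8 mm above the block
- boss: threaded boss fixed on the stage at (50, 80, 58) mm in its frame; origin on its axis at its mouth (the strap adds 3 mm there); axes like the stage's. Two-start right-hand thread: the bolt moves 10 mm per full turn, clockwise down, anticlockwise up, with about 1 mm free play; friction keeps it from turning by itself
- bolt: loose steel bolt standing upright in the boss, thread not started, 0.16 kg; hex head 28 mm across flats (32 corners), 20 mm high; shank 62 mm long, 16 mm thread. Origin at the centre of the head's underside, z up; x points to the dimple, the flats face x and every 60 degrees from it. At the start the underside is 22 to 24.5 mm above the boss mouth
- bolt_dimple (a point): dark dimple in the head's top, 10 mm off the bolt's axis, 20 mm above its origin. Turned anticlockwise from the start, the bolt climbs up to 3 mm; after 0.6 to 2.2 rad the thread ends pass and, if free to fall, it drops about 5 mm by its own weight (half a turn further back it would do so again)
- spare_ring: bystander: loose steel ring 60 mm across with a 40 mm hole, 10 mm thick; it lies on the other side of the stage from the disc
- ornament: bystander: gold ear ornament, a ridged ring 42 mm across, 11 mm high, on a 15 mm thick dark foam pad
- tweezers: bystander: steel tweezers 140 mm long, lying on the bench
- brush: bystander: brush 160 mm long, lying beyond the stage
- solvent_jar: bystander: amber jar 52 mm across, 85 mm high
- dish: bystander: white shallow dish 84 mm across, 14 mm high
- loupe: bystander: black loupe 42 mm across, 36 mm high
- gauge_block: bystander: steel block 60 by 22 by 16 mm
Not all that is in view belongs to the job. Leave any pink look-alike of the disc alone.

How it is judged:
By the outcome, as a careful person would: the job done as asked, in the order asked, and still so for the second after the job is handed in, while the arm keeps its last pose, push and grip.
It also fails if it takes over 72 s, if anything falls off the work surface, if the arm or the gripper's body presses on something with over 40 N, if the wrist force passes 120 N, or if a joint passes its speed limit or range.

## Robot

A 6-joint arm with a two-finger parallel gripper is mounted at the origin on the work surface. World frame = base frame: x ahead of the robot, y to its left, z up, the work surface at z = 0. Lengths are in m, angles in rad, forces in N, time in s.
With the tool pointing down it reaches from about 0.375 to 0.9 m from the base axis. Payload 3.1 kg.
Tool frame: the origin (TCP) lies on the centre line of the jaws, within the pads' length; the fingertips stand 25 mm ahead of it and the grasp point (between the pads) lies 6 mm ahead of it; x points along the fingers, y is the direction in which the jaws open and shut, and the axes are right-handed (so a half turn about x gives the same grasp; the last joint's range is limited). The gripper opens to 87 mm and grips with 3 to 60 N. Pads are 19 mm wide; open, the fingers measure 117 mm over their backs; the gripper's body (75 mm by 190 mm) begins 51 mm behind the grasp point.
Start: joints at [-1.383, 0.527, 1.433, -0, 1.181, -0.178], TCP at [0.224, -0.584, 0.248] pointing down, gripper open.
Joint ranges: [-3.08, 3.08], [-0.75, 2.2], [0.22, 2.44], [-1.43, 4.57], [0, 2.65], [-2.85, 2.85]. Speed limits (rad/s): [2.79, 2.79, 3.14, 3.14, 3.14, 3.14].

## Interface

Orientations are given as a unit quaternion [x, y, z, w].
In Python, from rig import robot gives the robot as it stands. The module is installed in compiled form; this text tells all that it offers.
- The arm moves only by the tool move_arm, never from a script. Its argument "commands" is a list of rows, each a list of 5 numbers: the gripper's target within -1 to 1 (shut at 1, half-way at 0, fully open at -1), then the shift along the tool's x, y, z in mm, then the turn about the tool's x in degrees. A call has 1 to 8 rows; each row is the pose to reach, as a shift and turn from the pose commanded when the call began, along the tool's axes at that moment; what a row does not reach only later rows make up. A row lasts 1/12 s, in which the tool goes at most 41.7 mm and 7.16 degrees, less where a joint would pass 70% of its speed; a pose out of reach is approached as far as the arm can. A call with a gripper value outside its range is refused whole. The fingers move at their own pace and stop on an object; "newtons" is the grip in N (left out, the last holds). Time passes only in rows, so rows that repeat a pose let the fingers close. It gives the time, the measured TCP pose, the force and the opening at its end, in the units of the state.
- robot.get_obs(): the state, without advancing time (a new reading comes with each control period).
- robot.camera(name): name is "scene" or "side" or "wrist"; returns a dict with "image" (384x512x3 uint8, red, green, blue), "fx", "fy", "cx", "cy" (pixels), "xyz" and "rotation" of the camera in the world; the wrist camera has in their place "tool_from_camera" (4x4, takes a point from camera to tool coordinates, whose origin is the TCP and whose axes are the tool frame's). Camera axes: x right, y down, z forward; pixel columns grow to the right and rows downward; lengths in m; the calibration is good to about 2 mm. A picture is of the moment at which its call begins: read the wrist's pose just before it. There is no depth.
- robot.hand_in(): hands the job in, once; it reports no verdict.
Trained networks look in a picture, given as the dict that the camera call returned (one of the last four; its "shot" number tells which), for a name from the list of things; names that differ only in an ending like _2 or _b are one class to them, and where a whole thing is asked for, a point or a joint stands for the part that bears it (a point fixed in the world has none). Each returns a list of dicts, best first, with "p" (0 to 1); they miss things now and then, are a little off and sometimes report something else, mostly with a low value. They report only what shows in the picture. A call takes as long as a camera call. They do not tell look-alikes from the thing itself.
- robot.regions_of(picture, name): "pixels" (384x512 bool, what is visible of it) and "bbox" ([left, top, right, bottom] in pixels, round what is visible of it).
The state is a dict: "time": time; "q": joint angles; "joint_velocities": joint speeds; "joint_torque": joint torques, N m; "position": TCP position; "tool_rot": TCP orientation; "ft_force": force on the tool from outside, world axes, zero at the start; "moment": the same for the moment, N m; "grip_width": finger opening in m.
Only numpy, scipy, OpenCV 4.12 (cv2) and the standard library are available. Lean on these libraries where they do the work, as an engineer would, in place of code of your own. Each camera call takes 0.05 s, during which the arm holds its last target.

## Working session

There is one attempt and no reset: what is moved stays moved. The work goes in short steps, Python scripts to look and compute and a tool call to move; the robot and the scene stay as the last step left them, time stands still between calls to the robot, and variables do not carry over. Pictures are saved under pics/ and viewed, and the job is handed in when it is done.

Besides the shell and the picture viewer there is one more tool, called after "Request:" as name(argument=value, ...), one argument or row to a line, values as JSON. move_arm: Moves the arm, as the interface text tells. Its arguments: {"type":"object","properties":{"commands":{"type":"array","items":{"type":"array","items":{"type":"number"}}},"newtons":{"type":"number"}},"required":["commands"]}

```bash
mkdir -p pics; ls
cat > h.py <<'E'
from rig import robot
import numpy as np, cv2
def save(p,n): cv2.imwrite('pics/'+n+'.png',cv2.cvtColor(p['image'],cv2.COLOR_RGB2BGR))
E
python3 - <<'E'
from h import *
o=robot.get_obs(); print({k:np.round(v,3) for k,v in o.items()})
for n in ['scene','side','wrist']:
    p=robot.camera(n); save(p,n+'0'); print({k:v for k,v in p.items() if k!='image'})
    for t in ['stage','disc','boss','bolt','bolt_dimple','spare_ring']:
        if n!='wrist':
            try: print(n,t,[(round(r['p'],2),r['bbox']) for r in robot.regions_of(p,t)[:3]])
            except Exception as e: print(t,e)
print(robot.get_obs()['time'])
E
```

```text
pics
{'time': np.float64(0.0), 'q': array([-1.384,  0.528,  1.434, -0.   ,  1.181, -0.179]), 'joint_velocities': array([ 0.   ,  0.001, -0.   , -0.   , -0.001, -0.001]), 'joint_torque': array([ -0.   , -44.005, -17.659,   0.063,   0.058,  -0.   ]), 'position': array([ 0.223, -0.583,  0.247]), 'tool_rot': array([-0.695, -0.129,  0.695, -0.128]), 'ft_force': array([-0.095,  0.268,  0.577]), 'moment': array([ 0.021, -0.036, -0.012]), 'grip_width': np.float64(0.087)}
{'fx': 451.7497067168987, 'fy': 451.7497067168987, 'cx': 248.03036763750603, 'cy': 189.23921854611783, 'xyz': array([ 1.34267064, -0.11358999,  1.04948254]), 'rotation': array([ 0.7172217 ,  0.6102239 , -0.21766073, -0.25660014]), 'shot': 1}
scene stage [(0.76, [192.1, 165.1, 309.8, 247.6]), (0.45, [201.1, 273.9, 214.8, 297.9])]
scene disc [(0.75, [340.5, 151.3, 355.0, 165.7]), (0.66, [342.6, 175.0, 360.5, 194.4]), (0.66, [312.7, 131.5, 330.6, 146.6])]
scene boss [(0.59, [267.5, 199.5, 311.8, 208.8])]
scene bolt [(0.43, [268.4, 188.6, 280.2, 201.0])]
scene bolt_dimple [(0.49, [270.9, 188.0, 280.7, 199.3])]
scene spare_ring [
[... 442 characters left out ...]
216.0, 233.7, 230.1])]
side bolt []
side bolt_dimple [(0.67, [210.7, 180.7, 291.9, 244.1])]
side spare_ring [(0.68, [155.6, 294.3, 185.0, 312.3]), (0.4, [304.9, 184.0, 319.8, 194.0]), (0.3, [135.9, 244.9, 158.2, 277.2])]
{'fx': 308.3737612858158, 'fy': 308.3737612858158, 'cx': 255.7479881612775, 'cy': 190.68182804108054, 'tool_from_camera': array([[-6.06915641e-04, -2.73026104e-01,  9.62006434e-01,
        -1.37132845e-01],
       [ 9.99999735e-01, -5.52496531e-04,  4.74081554e-04,
        -4.36801830e-04],
       [ 4.02068578e-04,  9.62006466e-01,  2.73026367e-01,
        -7.55677484e-02],
       [ 0.00000000e+00,  0.00000000e+00,  0.00000000e+00,
         1.00000000e+00]]), 'shot': 3}
0.75
```

Run:
```python
import cv2
for n in ['scene0','side0']:
    a=cv2.imread(f'pics/{n}.png'); 
    a=a[110:320,100:380] if n=='scene0' else a[160:340,110:350]
    s=2.8 if n=='scene0' else 3.2
    cv2.imwrite(f'pics/{n}c.png',cv2.resize(a,None,fx=s,fy=s,interpolation=cv2.INTER_CUBIC))
```

```text
(no output)
```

View pics/scene0c.png

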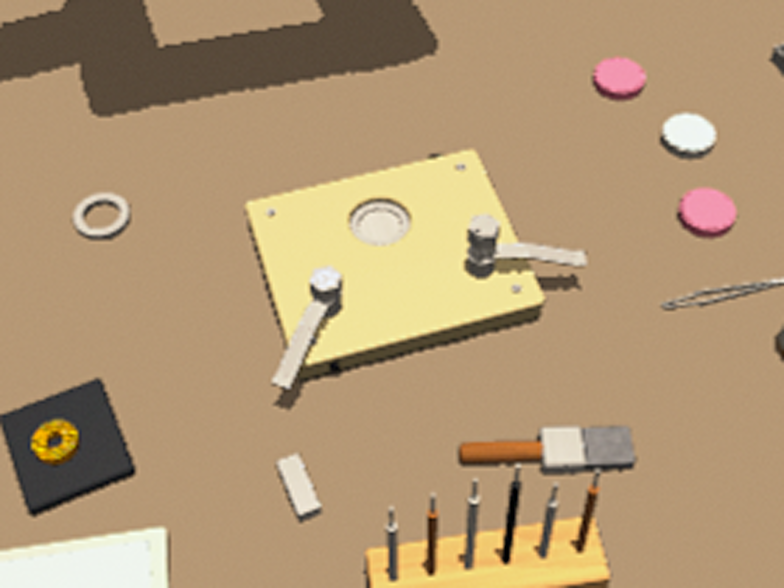

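View pics/side0c.png

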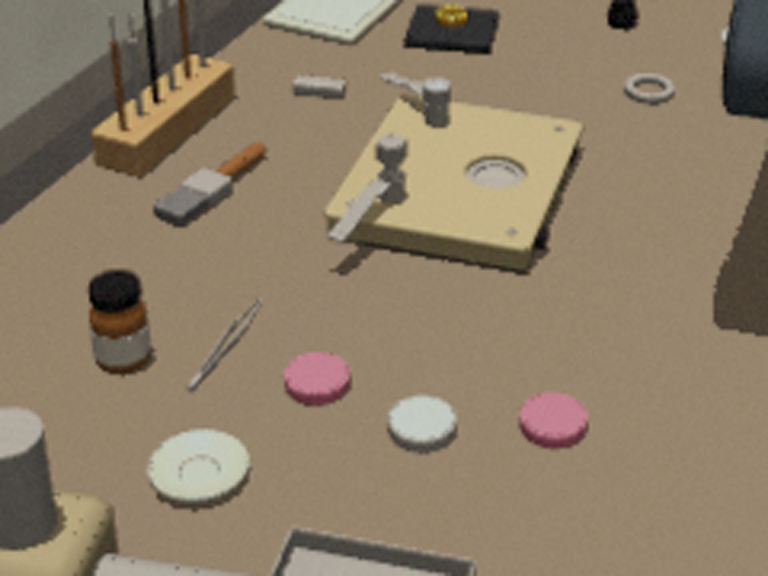

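View pics/wrist0.png

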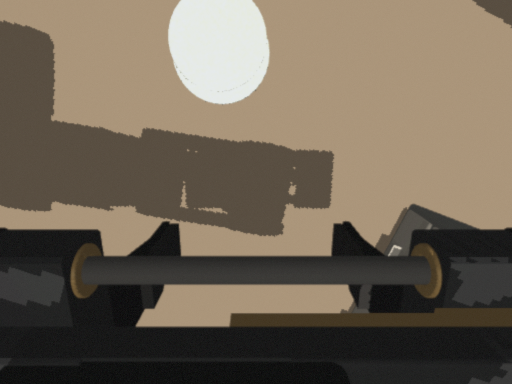

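```bash
cat >> h.py <<'E'
from scipy.spatial.transform import Rotation as R
def ray(p,uv,T=None):
    d=np.array([(uv[0]-p['cx'])/p['fx'],(uv[1]-p['cy'])/p['fy'],1.])
    if 'xyz' in p: return np.array(p['xyz']),R.from_quat(p['rotation']).apply(d)
    t,Rt=T; M=np.array(p['tool_from_camera'])
    return t+Rt.apply(M[:3,3]), Rt.apply(M[:3,:3]@d)
def onz(p,uv,z,T=None):
    o,d=ray(p,uv,T); return o+d*(z-o[2])/d[2]
def proj(p,X,T=None):
    if 'xyz' in p: c=R.from_quat(p['rotation']).inv().apply(np.array(X)-p['xyz'])
    else:
        M=np.array(p['tool_from_camera']); t,Rt=T
        c=(Rt.inv().apply(np.array(X)-t)-M[:3,3])@M[:3,:3]
    c=np.atleast_2d(c)
    return np.c_[p['cx']+p['fx']*c[:,0]/c[:,2],p['cy']+p['fy']*c[:,1]/c[:,2]]
def pose():
    o=robot.get_obs(); return np.array(o['position']),R.from_quat(o['tool_rot'])
def wrist():
    T=pose(); return robot.camera('wrist'),T
def cen(r):
    m=r['pixels']; ys,xs=np.nonzero(m); return xs.mean(),ys.mean()
E
python3 - <<'E'
from h import *
# crop coords -> px
sc=lambda x,y:(100+x/2.8,110+y/2.8); sd=lambda x,y:(110+x/3.2,160+y/3.2)
class P(dict):pass
s=robot.camera('scene'); d=robot.camera('side')
for n,a,b,z in [('disc',(688,132),(422,418),.014),('recess',(380,222),(496,173),.028),('bolt top',(483,224),(391,143),.101),('pinkA',(620,75),(553,415),.014),('home',(326,277),(436,86),.078),('ring',(102,214),(650,87),.005),('strapend',(578,258),(340,232),.0595)]:
    print(n,onz(s,sc(*a),z).round(4),onz(d,sd(*b),z).round(4))
for c in [(247,205),(477,152),(543,300)]: print('stage corner',onz(s,sc(*c),.034).round(4))
T=pose(); print(T[0],T[1].as_matrix().round(2))
E
```

```text
disc [0.4257 0.348  0.014 ] [0.4198 0.3508 0.014 ]
recess [ 0.5113 -0.0139  0.028 ] [ 0.5097 -0.0185  0.028 ]
bolt top [0.5891 0.0771 0.101 ] [0.5844 0.0814 0.101 ]
pinkA [0.3247 0.2965 0.014 ] [0.3182 0.2982 0.014 ]
home [ 0.6111 -0.0796  0.078 ] [ 0.6103 -0.0808  0.078 ]
ring [ 0.4339 -0.3044  0.005 ] [ 0.4321 -0.308   0.005 ]
strapend [0.6137 0.1697 0.0595] [0.5856 0.1901 0.0595]
stage corner [ 0.471  -0.1489  0.034 ]
stage corner [0.4356 0.1037 0.034 ]
stage corner [0.6405 0.1302 0.034 ]
[ 0.22357708 -0.58363866  0.24757675] [[ 0.    0.36 -0.93]
 [-0.   -0.93 -0.36]
 [-1.    0.    0.  ]]
```

```bash
cat >> h.py <<'E'
def shift(w,T=None):
    t,Rt=T or pose(); return (Rt.inv().apply(np.array(w)-t)*1000).round(1)
E
python3 - <<'E'
from h import *
for w in [(.45,-.3,.25),(.53,.0,.25),(.49,.2,.25),(.43,.345,.25)]: print(shift(w))
E
```

```text
[  -2.4 -183.9 -312.9]
[  -2.4 -435.4 -494.9]
[  -2.5 -636.5 -529.1]
[  -2.5 -793.4 -524.9]
```

Request:
move_arm(
  commands=[
    [-1,0,-23,-39,0],
    [-1,0,-46,-78,0],
    [-1,0,-69,-117,0],
    [-1,0,-92,-156,0],
    [-1,0,-115,-194,0],
    [-1,0,-137,-232,0],
    [-1,0,-160,-270,0],
    [-1,0,-184,-308,0],
  ],
)

```text
time: 1.52
position: [0.431, -0.3204, 0.2478]
tool_rot: [0.695, 0.128, -0.695, 0.129]
ft_force: [0.3, -0.5, -0.4]
grip_width: 0.0871
```

Request:
move_arm(
  commands=[
    [-1,0,-34,-24,0],
    [-1,0,-68,-48,0],
    [-1,0,-102,-72,0],
    [-1,0,-136,-97,0],
    [-1,0,-170,-122,0],
    [-1,0,-204,-147,0],
    [-1,0,-238,-172,0],
    [-1,0,-252,-182,0],
  ],
)

```text
time: 2.18
position: [0.5102, -0.0172, 0.2478]
tool_rot: [0.695, 0.13, -0.695, 0.129]
ft_force: [0.3, 0.0, -0.8]
grip_width: 0.087
```

Request:
move_arm(
  commands=[
    [-1,0,-41,-6,0],
    [-1,0,-81,-14,0],
    [-1,0,-121,-21,0],
    [-1,0,-161,-28,0],
    [-1,0,-201,-34,0],
    [-1,0,-241,-34,0],
    [-1,0,-281,-34,0],
    [-1,0,-321,-32,0],
  ],
)

```text
time: 2.85
position: [0.4244, 0.2917, 0.2478]
tool_rot: [0.696, 0.129, -0.695, 0.129]
ft_force: [0.9, -0.3, -0.1]
grip_width: 0.087
```

Run:
```python
from h import *
o=robot.get_obs(); print({k:np.round(o[k],3) for k in ['time','q','position','tool_rot','ft_force']})
print(shift((.425,.349,.25)))
p,T=wrist(); save(p,'w1')
for r in robot.regions_of(p,'disc'): print(r['p'],r['bbox'],onz(p,cen(r),.014,T))
```

```text
{'time': np.float64(2.85), 'q': array([0.385, 0.379, 1.706, 0.   , 1.055, 1.59 ]), 'position': array([0.424, 0.292, 0.248]), 'tool_rot': array([ 0.696,  0.129, -0.695,  0.129]), 'ft_force': array([ 0.857, -0.301, -0.091])}
[ -2.2 -53.3 -21.1]
0.8 [227.4, 36.5, 281.4, 89.9] [0.53590633 0.33648982 0.014     ]
0.79 [187.3, 126.5, 237.5, 176.0] [0.42477922 0.35027604 0.014     ]
0.63 [202.8, 215.2, 246.4, 257.9] [0.32558357 0.29775397 0.014     ]
```

View pics/w1.png

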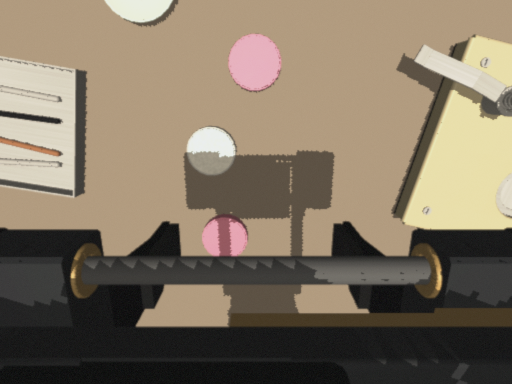

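Run:
```python
import cv2
a=cv2.imread('pics/w1.png')[100:205,140:290]
cv2.imwrite('pics/w1c.png',cv2.resize(a,None,fx=4,fy=4,interpolation=cv2.INTER_CUBIC))
from h import *
p,T=wrist()
print(onz(p,(82,130),.02,T)); print(shift((.4248,.3503,.10)),shift((.4248,.3503,.025)))
```

```text
[0.39031398 0.50015281 0.02      ]
[147.7 -53.7 -22.5] [222.7 -53.6 -22.5]
```

View pics/w1c.png

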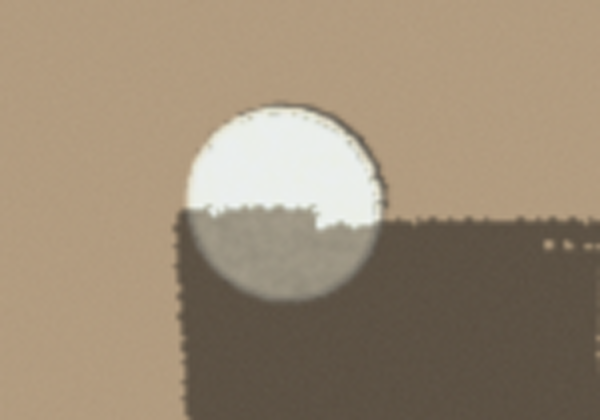

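Request:
move_arm(
  commands=[
    [-1,20,-27,-11,0],
    [-1,40,-54,-22.5,0],
    [-1,80,-54,-22.5,0],
    [-1,120,-54,-22.5,0],
    [-1,148,-54,-22.5,0],
    [-1,148,-54,-22.5,0],
    [-1,148,-54,-22.5,0],
  ],
)

```text
time: 3.58
position: [0.4266, 0.3468, 0.0985]
tool_rot: [-0.694, -0.128, 0.697, -0.129]
ft_force: [1.0, -0.5, 0.0]
grip_width: 0.0868
```

Run:
```python
from h import *
print(pose()[0])
p,T=wrist(); save(p,'w2')
for r in robot.regions_of(p,'disc'): print(r['p'],r['bbox'],onz(p,cen(r),.014,T)); 
b=onz(p,cen(robot.regions_of(p,'disc')[0]),.014,T); print(shift((b[0],b[1],.0325)))
```

```text
[0.42662874 0.34679004 0.09848096]
0.88 [282.8, 20.7, 372.3, 111.7] [0.53627676 0.33734056 0.014     ]
0.77 [240.6, 296.1, 297.7, 314.2] [0.34824921 0.30772277 0.014     ]
0.76 [212.3, 168.0, 290.5, 243.3] [0.4258592  0.35120995 0.014     ]
[ 69.6  48.8 -96.3]
```

View pics/w2.png

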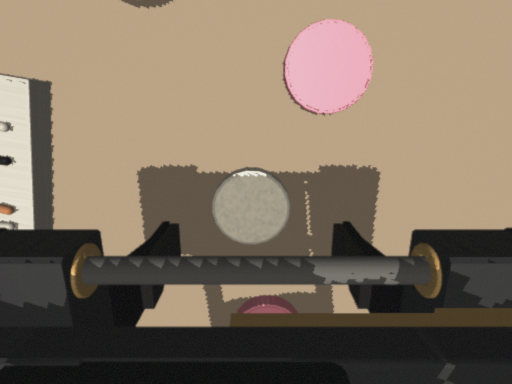

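Run:
```python
from h import *
print(pose()[0],shift((.426,.3510,.0325)))
```

```text
[0.42860926 0.34844736 0.10171443] [69.2 -3.3  1.8]
```

```bash
cat >> h.py <<'E'
def avgpose(n=8):
    P=[];Q=[]
    for i in range(n):
        o=robot.get_obs(); P.append(o['position']); Q.append(o['tool_rot']); robot.camera('wrist')
    Q=np.array(Q); Q*=np.sign(Q@Q[0])[:,None]
    return np.mean(P,0),R.from_quat(Q).mean(),np.std(P,0)
E
python3 - <<'E'
from h import *
t,q,s=avgpose(); print(t,s)
p=robot.camera('wrist'); T=(t,q)
for r in robot.regions_of(p,'disc'):
    if abs(cen(r)[0]-251)<15 and abs(cen(r)[1]-206)<20: b=onz(p,cen(r),.014,T); print(b,onz(p,(251,206),.014,T))
print(shift((b[0],b[1],.0325),T)); print(q.as_matrix().round(3))
E
```

```text
[0.42774374 0.34853582 0.10131167] [6.10458168e-04 8.12046573e-05 5.22379939e-04]
[0.42670146 0.35115837 0.014     ] [0.42627464 0.35226421 0.014     ]
[68.8 -2.8  0.3]
[[ 0.003  0.357 -0.934]
 [ 0.002 -0.934 -0.357]
 [-1.    -0.    -0.004]]
```

Request:
move_arm(
  commands=[
    [-1,35,-3,0.5,0],
    [-1,60,-3,0.5,0],
    [-1,68.5,-3,0.5,0],
    [-1,68.5,-3,0.5,0],
    [-1,68.5,-3,0.5,0],
  ],
)

```text
time: 4.65
position: [0.425, 0.3508, 0.031]
tool_rot: [-0.695, -0.129, 0.696, -0.129]
ft_force: [0.3, 0.9, -0.2]
grip_width: 0.0872
```

Run:
```python
from h import *
t,q,s=avgpose(3); print(t,robot.get_obs()['ft_force'])
```

```text
[0.4254865  0.35110065 0.03160065] [0.14496331 0.4595318  0.24093665]
```

Request:
move_arm(
  commands=[
    [1,-1,0,0,0],
    [1,-1,0,0,0],
    [1,-1,0,0,0],
    [1,-1,0,0,0],
    [1,-1,0,0,0],
    [1,-1,0,0,0],
    [1,-1,0,0,0],
    [1,-1,0,0,0],
  ],
  newtons=25,
)

```text
time: 5.47
position: [0.4251, 0.3509, 0.0323]
tool_rot: [0.695, 0.129, -0.695, 0.129]
ft_force: [-0.2, -1.0, 3.1]
grip_width: 0.0592
```

Run:
```python
from h import *
t,q,s=avgpose(4); o=robot.get_obs(); print(t,o['ft_force'],o['grip_width'],o['time'])
```

```text
[0.42512356 0.35085885 0.03225952] [-0.21522368 -0.53231284  3.15896271] 0.058450010249296004 5.6667
```

Request:
move_arm(
  commands=[
    [1,-30,0,0,0],
    [1,-65,0,0,0],
    [1,-100,0,0,0],
    [1,-130,20,3,0],
    [1,-150,55,7,0],
    [1,-168,92,12,0],
    [1,-168,132,18,0],
    [1,-168,172,23,0],
  ],
)

```text
time: 6.33
position: [0.4655, 0.1808, 0.2012]
tool_rot: [0.696, 0.129, -0.694, 0.129]
ft_force: [0.4, -0.2, -1.4]
grip_width: 0.0588
```

Request:
move_arm(
  commands=[
    [1,0,40,5,0],
    [1,0,80,11,0],
    [1,0,120,17,0],
    [1,0,160,22,0],
    [1,0,190,26,0],
    [1,0,201,28,0],
    [1,0,201,28,0],
    [1,0,201,28,0],
  ],
)

```text
time: 7.0
position: [0.51, -0.0153, 0.1995]
tool_rot: [-0.695, -0.129, 0.696, -0.127]
ft_force: [0.2, 0.2, -1.0]
grip_width: 0.0593
```

Run:
```python
from h import *
t,q,s=avgpose(4); o=robot.get_obs(); print(t,o['ft_force'],o['grip_width'],o['time'])
p=robot.camera('wrist'); save(p,'w3'); T=(t,q)
for n in ['recess','stage','boss','bolt','bolt_dimple','disc']:
    try:
        for r in robot.regions_of(p,n)[:2]: print(n,r['p'],r['bbox'],cen(r))
    except Exception as e: print(n,e)
```

```text
[ 0.50982927 -0.01440971  0.19962554] [ 0.08995792  0.39967386 -0.49726743] 0.05911445646375795 7.2
stage 0.91 [74.7, 0.0, 474.0, 255.6] (np.float64(267.5357710942499), np.float64(113.38628759484413))
stage 0.21 [153.2, 33.2, 204.2, 83.0] (np.float64(178.45054282267793), np.float64(56.82147165259349))
boss 0.96 [77.7, 0.0, 209.4, 83.9] (np.float64(128.08624602814345), np.float64(30.935542442124376))
bolt 0.81 [154.7, 31.3, 203.4, 81.7] (np.float64(178.78161592505856), np.float64(56.656908665105384))
bolt_dimple 0.98 [156.1, 34.2, 200.3, 79.8] (np.float64(178.47683755404572), np.float64(56.449042618900556))
disc 0.76 [204.8, 189.5, 307.5, 296.0] (np.float64(255.43488145501786), np.float64(231.4808379343943))
```

View pics/w3.png

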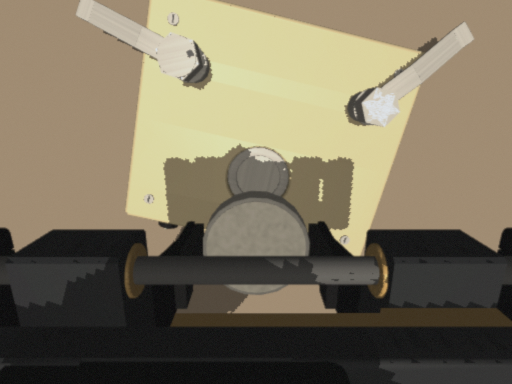

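Run:
```python
from h import *
a=cv2.imread('pics/w3.png')[120:240,180:340]
cv2.imwrite('pics/w3c.png',cv2.resize(a,None,fx=5,fy=5,interpolation=cv2.INTER_CUBIC))
s=robot.camera('scene'); save(s,'s3'); d=robot.camera('side'); save(d,'d3')
a=s['image'][160:235,180:310,::-1]; cv2.imwrite('pics/s3c.png',cv2.resize(a,None,fx=6,fy=6,interpolation=cv2.INTER_CUBIC))
a=d['image'][175:255,205:300,::-1]; cv2.imwrite('pics/d3c.png',cv2.resize(a,None,fx=7,fy=7,interpolation=cv2.INTER_CUBIC))
```

```text
(no output)
```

View pics/w3c.png

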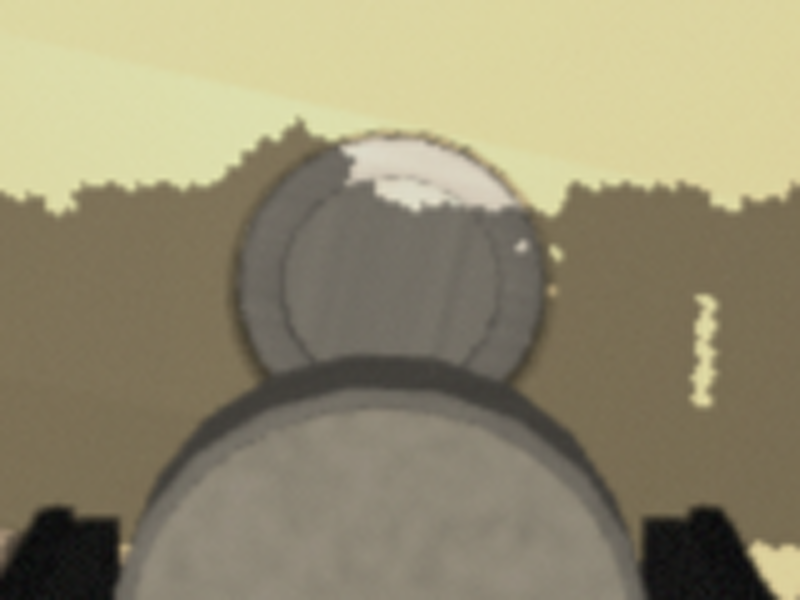

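View pics/s3c.png

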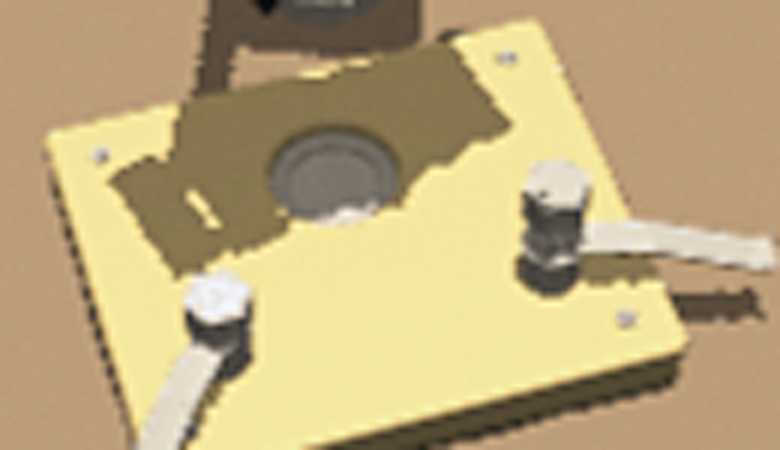

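View pics/d3c.png

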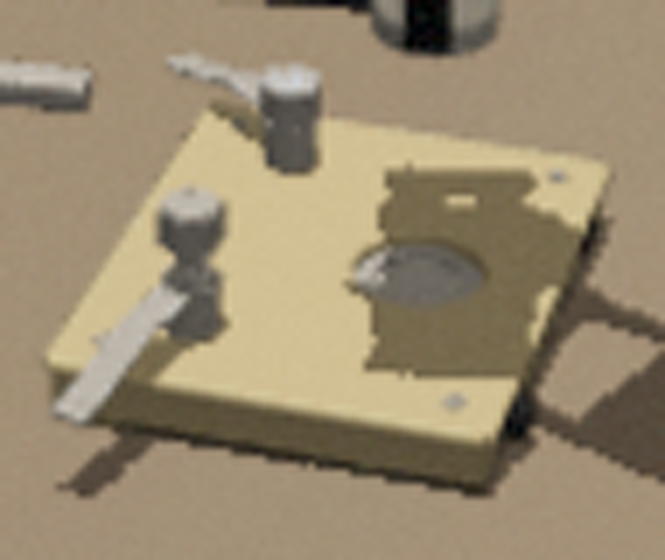

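```bash
cat >> h.py <<'E'
def tri(rays):
    A=np.zeros((3,3));b=np.zeros(3)
    for o,d in rays:
        d=d/np.linalg.norm(d);M=np.eye(3)-np.outer(d,d);A+=M;b+=M@o
    X=np.linalg.solve(A,b); return X
E
python3 - <<'E'
from h import *
S=lambda x,y:(180+x/6,160+y/6); D=lambda x,y:(205+x/7,175+y/7)
s=robot.camera('scene');d=robot.camera('side');t,q,_=avgpose(3);p=robot.camera('wrist');T=(t,q)
F={'rim':(S(336,175),D(419,272),(258.2,177.4)),'-y-x':(S(100,156),D(558,176),(344,240)),'+y-x':(S(507,57),D(455,402),(149,199))}
for k,(a,b,c) in F.items():
    X=tri([ray(s,a),ray(d,b),ray(p,c,T)]); print(k,X.round(4),tri([ray(s,a),ray(d,b)]).round(4),tri([ray(s,a),ray(p,c,T)]).round(4),tri([ray(d,b),ray(p,c,T)]).round(4), onz(p,c,.034,T).round(4), np.hypot(*(onz(p,(258.2-31.6,177.4),.034,T)-onz(p,(258.2+31.6,177.4),.034,T))[:2]))
E
```

```text
rim [ 0.5118 -0.0157  0.0295] [ 0.5103 -0.0143  0.0298] [ 0.5155 -0.0151  0.0344] [ 0.5119 -0.0181  0.0279] [ 0.5149 -0.0166  0.034 ] 0.06381310568216515
-y-x [ 0.4819 -0.1273  0.0313] [ 0.4813 -0.1264  0.0312] [ 0.4842 -0.1262  0.0338] [ 0.4816 -0.1294  0.0303] [ 0.4834 -0.1271  0.034 ] 0.06381310568216515
+y-x [0.451  0.0813 0.0313] [0.4502 0.0819 0.0318] [0.4525 0.0816 0.0323] [0.4509 0.0803 0.0311] [0.4534 0.0802 0.034 ] 0.06381310568216515
```

```bash
cat > ov.py <<'E'
from h import *
def circ(c,r,ax=None,n=72):
    a=np.linspace(0,2*np.pi,n); return np.array([[c[0]+r*np.cos(x),c[1]+r*np.sin(x),c[2]] for x in a])
def draw(img,pts,sc,off,col): cv2.polylines(img,[np.round((pts-off+.5)*sc).astype(int)],True,col,1)
E
python3 - <<'E'
from ov import *
t,q,_=avgpose(2);p=robot.camera('wrist');T=(t,q)
off=np.array([180,120]);sc=5
a=cv2.resize(np.ascontiguousarray(p['image'][120:280,180:340,::-1]),None,fx=sc,fy=sc,interpolation=cv2.INTER_CUBIC)
draw(a,proj(p,circ((.5149,-.0166,.034),.032),T),sc,off,(0,0,255))
a1=np.linspace(0,6.283,72)
for xd,col in ((.0183,(0,255,0)),(.0323,(255,0,0))):
    tp=np.c_[np.full(72,xd),.03*np.cos(a1),.03*np.sin(a1)]
    draw(a,proj(p,t+q.apply(tp),T),sc,off,col)
cv2.imwrite('pics/ov1.png',cv2.resize(a,(600,600))); print(t)
E
```

```text
[ 0.5108276  -0.01581678  0.2000507 ]
```

View pics/ov1.png

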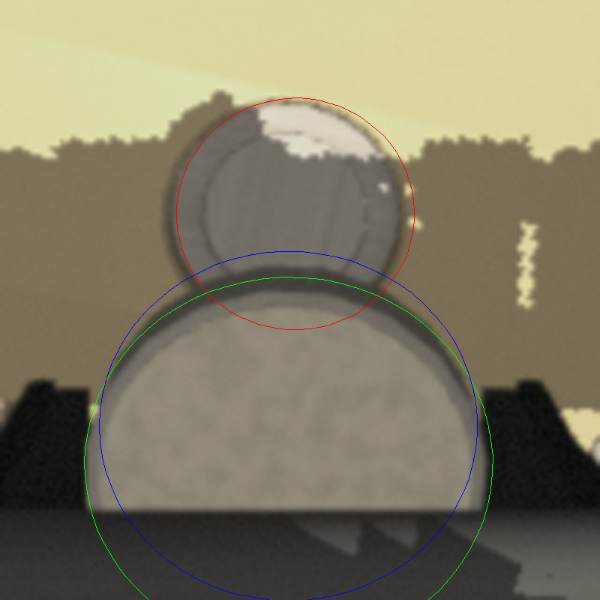

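Run:
```python
from ov import *
t,q,_=avgpose(6);p=robot.camera('wrist'); print(t)
M=np.array(p['tool_from_camera']); T0=(np.zeros(3),R.identity())
def tl(uv,x):
    o,d=ray(p,uv,T0); return o+d*(x-o[0])/d[0]
D=t[2]-.034
c=tl((258.2,177.4),D); print('rim tool',c*1000)
off=np.array([180,120]);sc=5
a=cv2.resize(np.ascontiguousarray(p['image'][120:280,180:340,::-1]),None,fx=sc,fy=sc,interpolation=cv2.INTER_CUBIC)
a1=np.linspace(0,6.283,72)
def C(x,y,z,r,col): 
    draw(a,proj(p,np.c_[np.full(72,x),y+r*np.cos(a1),z+r*np.sin(a1)],T0),sc,off,col)
C(D,c[1],c[2],.032,(0,0,255))
for dz,col in ((.0018,(0,255,0)),):
    C(.0183,0.0002,dz,.03,col);C(.0323,0.0002,dz,.03,(255,0,0))
cv2.imwrite('pics/ov2.png',cv2.resize(a,(600,600)))
```

```text
[ 0.51082507 -0.0157627   0.20004846]
rim tool [166.04846497   2.19388542  -3.46033264]
```

View pics/ov2.png

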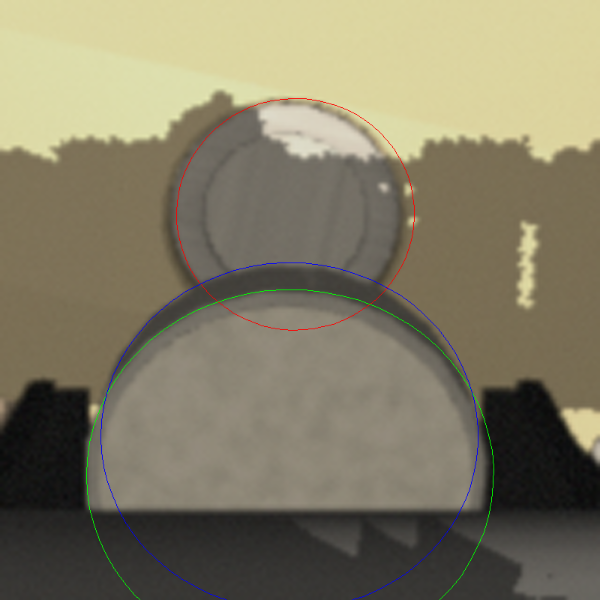

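Request:
move_arm(
  commands=[
    [1,40,-1,-5,0],
    [1,80,-1,-5,0],
    [1,110,-1,-5,0],
    [1,115,-1,-5,0],
    [1,115,-1,-5,0],
    [1,115,-1,-5,0],
    [1,115,-1,-5,0],
    [1,115,-1,-5,0],
  ],
)

```text
time: 9.12
position: [0.5166, -0.0133, 0.087]
tool_rot: [0.697, 0.128, -0.694, 0.129]
ft_force: [0.2, -0.4, -1.0]
grip_width: 0.0589
```

```bash
cat > ov3.py <<'E'
from ov import *
import sys
def run(name,rim,dy=.0002,dz=.0019,off=(180,120),n=6,ztop=.034,size=160):
    t,q,_=avgpose(n);p=robot.camera('wrist'); print(t,robot.get_obs()['ft_force'],robot.get_obs()['time'])
    T0=(np.zeros(3),R.identity()); off=np.array(off);sc=5
    a=cv2.resize(np.ascontiguousarray(p['image'][off[1]:off[1]+size,off[0]:off[0]+size,::-1]),None,fx=sc,fy=sc,interpolation=cv2.INTER_CUBIC)
    b=a.copy()
    a1=np.linspace(0,6.283,72)
    def C(x,y,z,r,col): draw(a,proj(p,np.c_[np.full(72,x),y+r*np.cos(a1),z+r*np.sin(a1)],T0),sc,off,col)
    if rim: C(t[2]-ztop,rim[0],rim[1],.032,(0,0,255))
    C(.0183,dy,dz,.03,(0,255,0));C(.0323,dy,dz,.03,(255,0,0))
    cv2.imwrite('pics/'+name+'.png',np.hstack([cv2.resize(b,(400,400)),cv2.resize(a,(400,400))]))
E
python3 - <<'E'
from ov3 import *
run('ov3',(.0002,.0019))
E
```

```text
[ 0.5160628  -0.01320467  0.08650081] [ 0.12451436  0.76130484 -1.24123012] 9.4667
```

View pics/ov3.png

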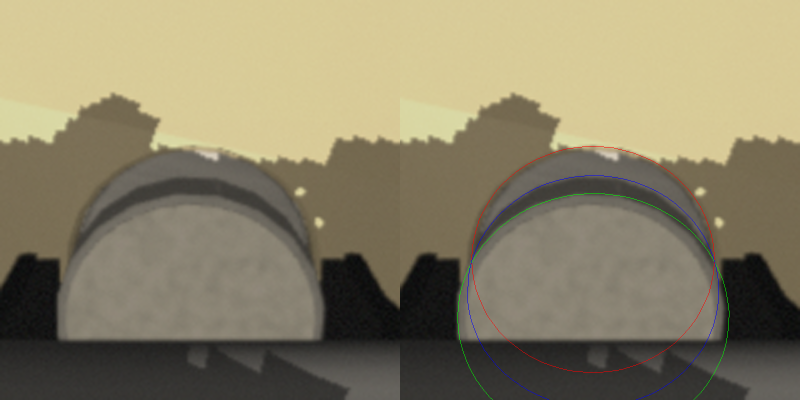

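Request:
move_arm(
  commands=[
    [1,12,-0.4,0,0],
    [1,18,-0.4,0,0],
    [1,18,-0.4,0,0],
    [1,18,-0.4,0,0],
    [1,18,-0.4,0,0],
  ],
)

```text
time: 9.88
position: [0.515, -0.0126, 0.0671]
tool_rot: [-0.695, -0.129, 0.695, -0.129]
ft_force: [-0.5, -0.8, -0.5]
grip_width: 0.0587
```

Run:
```python
from ov3 import *
run('ov4',(.0002,.0019),n=4)
```

```text
[ 0.51516266 -0.01265883  0.06724123] [-0.45076817  0.46379857 -0.83316074] 10.1333
```

View pics/ov4.png

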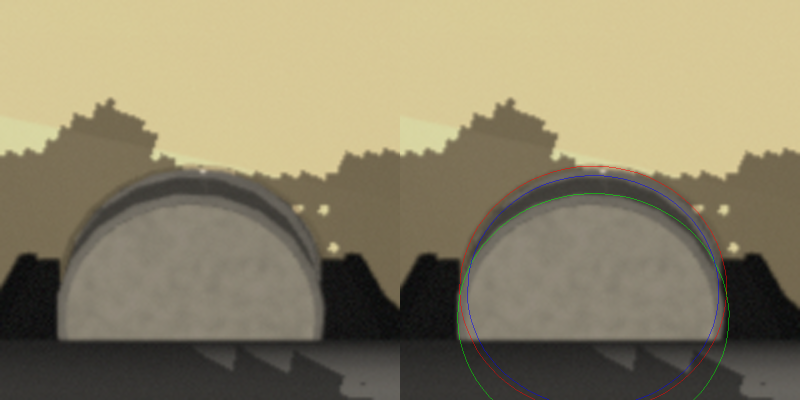

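Request:
move_arm(
  commands=[
    [1,2,0,0,0],
    [1,4,0,0,0],
    [1,4,0,0,0],
    [1,4,0,0,0],
  ],
)

```text
time: 10.47
position: [0.5148, -0.0126, 0.0628]
tool_rot: [-0.695, -0.129, 0.695, -0.129]
ft_force: [-0.3, -0.7, 0.6]
grip_width: 0.0589
```

Request:
move_arm(
  commands=[
    [1,1.5,0,0,0],
    [1,2.5,0,0,0],
    [1,2.5,0,0,0],
    [1,2.5,0,0,0],
  ],
)

```text
time: 10.8
position: [0.5149, -0.0126, 0.0605]
tool_rot: [-0.695, -0.129, 0.695, -0.129]
ft_force: [1.0, 0.1, -0.5]
grip_width: 0.0587
```

Run:
```python
from ov3 import *
run('ov5',(.0002,.0019),n=4)
```

```text
[ 0.51497159 -0.01261758  0.06051515] [ 0.37003212 -0.42395803 -0.60977784] 11.05
```

View pics/ov5.png

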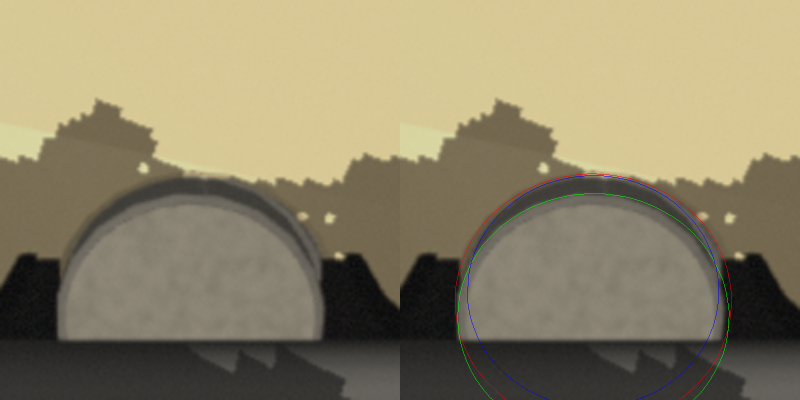

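Request:
move_arm(
  commands=[
    [0.25,0,0,0,0],
    [0.1,0,0,0,0],
    [-0.5,0,0,0,0],
    [-0.7,0,0,0,0],
    [-0.7,0,0,0,0],
    [-0.7,-25,0,0,0],
    [-0.7,-60,0,0,0],
    [-0.7,-100,0,0,0],
  ],
)

```text
time: 11.72
position: [0.5135, -0.0123, 0.1601]
tool_rot: [-0.694, -0.129, 0.697, -0.128]
ft_force: [1.5, -0.3, -0.1]
grip_width: 0.0736
```

Request:
move_arm(
  commands=[
    [-1,-40,0,0,0],
    [-1,-40,0,20,0],
    [-1,-40,0,20,0],
    [-1,-40,0,20,0],
    [-1,-40,0,20,0],
  ],
)

```text
time: 12.13
position: [0.4959, -0.0196, 0.1997]
tool_rot: [-0.695, -0.129, 0.696, -0.128]
ft_force: [0.1, -0.6, -0.3]
grip_width: 0.0865
```

Run:
```python
from ov import *
t,q,_=avgpose(4);p=robot.camera('wrist');T=(t,q);save(p,'w6');print(t,robot.get_obs()['time'])
for n in ['stage','boss','bolt','bolt_dimple','disc']:
    for r in robot.regions_of(p,n)[:2]: print(n,r['p'],r['bbox'],cen(r))
a=cv2.resize(np.ascontiguousarray(p['image'][110:260,160:360,::-1]),None,fx=4,fy=4,interpolation=cv2.INTER_CUBIC); cv2.imwrite('pics/w6c.png',a)
s=robot.camera('side'); a=s['image'][175:255,205:300,::-1]; cv2.imwrite('pics/d6c.png',cv2.resize(a,None,fx=7,fy=7,interpolation=cv2.INTER_CUBIC))
```

```text
[ 0.49609509 -0.01953414  0.19940914] 12.3833
stage 0.66 [82.0, 0.0, 478.1, 244.5] (np.float64(272.4186561741196), np.float64(108.62198472200068))
boss 0.97 [82.7, 1.5, 207.8, 65.7] (np.float64(141.82864137086904), np.float64(21.591187270501838))
bolt 0.92 [153.5, 6.7, 200.9, 59.3] (np.float64(175.7468996617813), np.float64(33.92220969560316))
bolt_dimple 0.94 [149.2, 11.7, 201.8, 62.0] (np.float64(176.13514957264957), np.float64(33.931089743589745))
disc 0.83 [227.6, 131.4, 286.5, 192.7] (np.float64(256.0082644628099), np.float64(162.84538567493112))
```

View pics/w6.png

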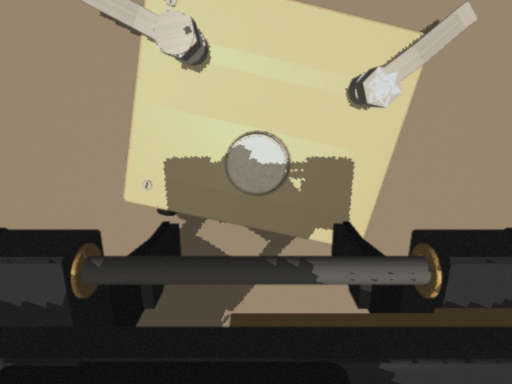

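View pics/w6c.png

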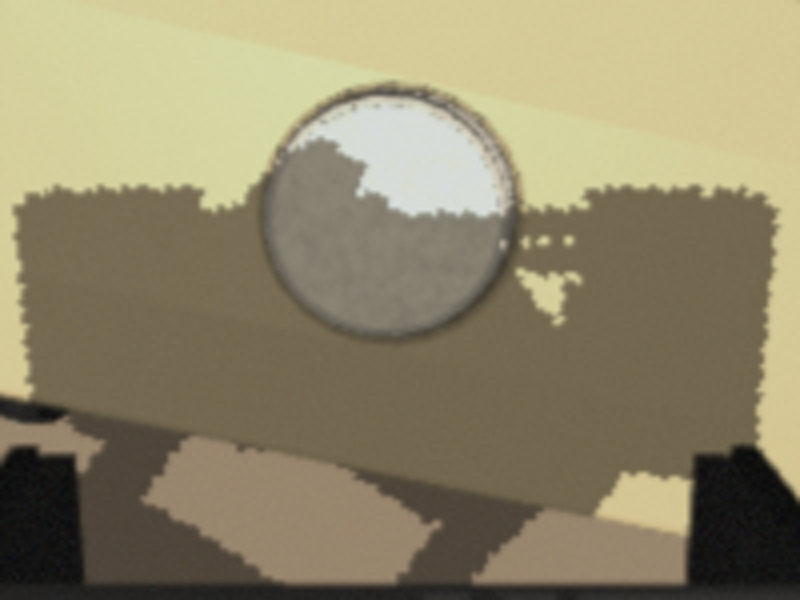

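View pics/d6c.png

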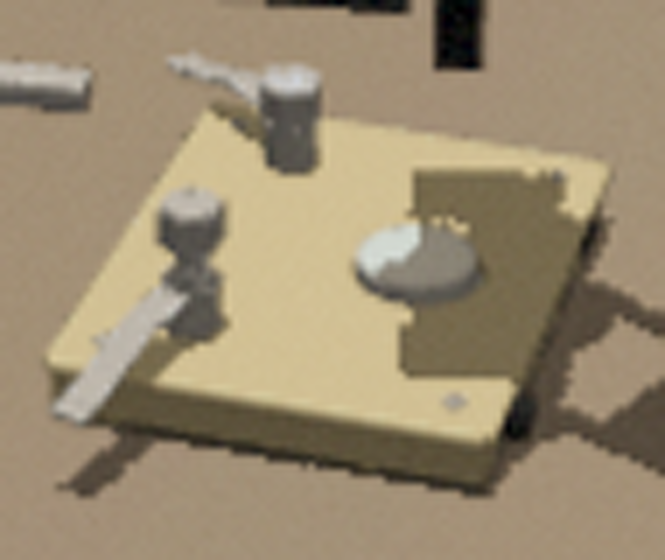

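Request:
move_arm(
  commands=[
    [-1,0,-18,-36,0],
    [-1,0,-36,-72,0],
    [-1,0,-50,-108,0],
    [-1,0,-58,-124,0],
    [-1,0,-58,-124,0],
    [-1,0,-58,-124,0],
    [-1,0,-58,-124,0],
  ],
)

```text
time: 13.27
position: [0.5901, 0.0784, 0.2001]
tool_rot: [-0.695, -0.129, 0.696, -0.129]
ft_force: [-0.8, -0.5, -0.0]
grip_width: 0.0869
```

Run:
```python
from ov import *
t,q,_=avgpose(4);p=robot.camera('wrist');T=(t,q);save(p,'w7');o=robot.get_obs();print(t,o['time'],o['q'].round(3))
for n in ['boss','bolt','bolt_dimple']:
    for r in robot.regions_of(p,n)[:2]: print(n,r['p'],r['bbox'],cen(r))
a=cv2.resize(np.ascontiguousarray(p['image'][100:220,180:340,::-1]),None,fx=5,fy=5,interpolation=cv2.INTER_CUBIC); cv2.imwrite('pics/w7c.png',a)
```

```text
[0.59017649 0.07799583 0.20031509] 13.5167 [-0.056  0.545  1.554 -0.     1.043  1.15 ]
boss 0.66 [158.1, 125.6, 268.3, 186.1] (np.float64(205.50594954783438), np.float64(159.5721085197525))
bolt 0.71 [238.2, 175.9, 274.5, 218.7] (np.float64(255.51275720164608), np.float64(198.18683127572015))
bolt_dimple 0.66 [237.8, 182.2, 270.4, 219.4] (np.float64(255.33180987202925), np.float64(197.9488117001828))
```

View pics/w7c.png

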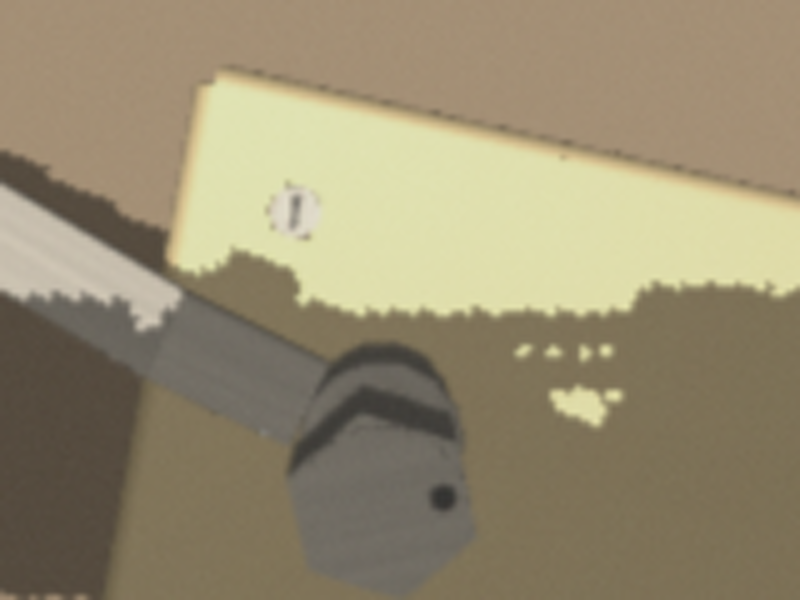

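Run:
```python
from ov import *
t,q,_=avgpose(4);p=robot.camera('wrist');T=(t,q);print(t)
T0=(np.zeros(3),R.identity())
for zt in (.099,.101,.1035):
    o,d=ray(p,(256.4,201.2),T0);x=t[2]-zt; c=o+d*(x-o[0])/d[0]
    o,d=ray(p,(268.6,199.2),T0); e=o+d*(x-o[0])/d[0]; v=e-c
    print(zt,(c*1000).round(1),(v*1000).round(1),np.degrees(np.arctan2(v[2],v[1])), (t+q.apply(c)).round(4))
```

```text
[0.59125757 0.07840175 0.20066733]
0.099 [101.7   0.2   1.1] [ 0.   9.9 -1.7] -9.730587080204778 [0.5903 0.0778 0.099 ]
0.101 [99.7  0.2  0.5] [ 0.   9.8 -1.7] -9.730587080204709 [0.5909 0.0781 0.101 ]
0.1035 [97.2  0.2 -0.4] [ 0.   9.7 -1.7] -9.730587080204765 [0.5917 0.0783 0.1035]
```

Request:
move_arm(
  commands=[
    [-1,30,0.2,0.5,-5],
    [-1,60,0.2,0.5,-9.7],
    [-1,85,0.2,0.5,-9.7],
    [-1,95,0.2,0.5,-9.7],
    [-1,95,0.2,0.5,-9.7],
    [-1,95,0.2,0.5,-9.7],
    [-1,95,0.2,0.5,-9.7],
  ],
  newtons=10,
)

```text
time: 14.5
position: [0.5923, 0.0784, 0.107]
tool_rot: [0.683, 0.187, -0.681, 0.187]
ft_force: [0.2, -0.4, -0.1]
grip_width: 0.087
```

Run:
```python
from ov import *
t,q,_=avgpose(4);p=robot.camera('wrist');T=(t,q);save(p,'w8');o=robot.get_obs();print(t,o['time'],o['q'].round(3))
for n in ['bolt_dimple','bolt']:
    for r in robot.regions_of(p,n)[:2]: print(n,r['p'],r['bbox'],cen(r))
```

```text
[0.59226802 0.07834882 0.1071823 ] 14.75 [-0.055  0.677  1.619  0.     0.843  0.98 ]
bolt_dimple 0.61 [228.8, 215.8, 281.2, 258.3] (np.float64(254.9721590909091), np.float64(238.5784090909091))
bolt_dimple 0.32 [117.9, 117.9, 280.2, 227.9] (np.float64(191.38887695941594), np.float64(177.67575692505906))
bolt 0.69 [226.9, 211.5, 282.3, 255.6] (np.float64(254.77142857142857), np.float64(238.48795518207282))
```

View pics/w8.png

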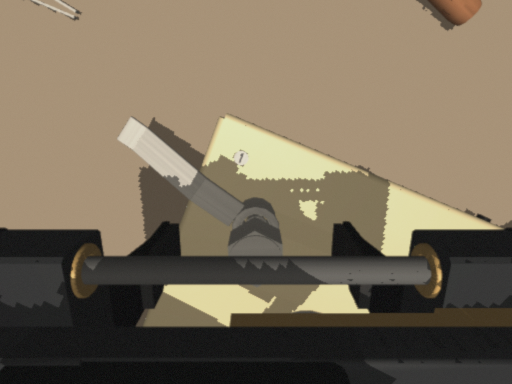

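Request:
move_arm(
  commands=[
    [-0.3,4,0,0,0],
    [0.1,4,0,0,0],
    [0.28,4,0,0,0],
    [0.33,4,0,0,0],
    [0.33,4,0,0,0],
    [0.33,4,0,0,0],
    [0.33,4,0,0,0],
  ],
  newtons=20,
)

```text
time: 15.43
position: [0.591, 0.0784, 0.1016]
tool_rot: [0.682, 0.187, -0.682, 0.187]
ft_force: [-0.2, 0.1, 0.5]
grip_width: 0.0482
```

```bash
cat > look.py <<'E'
from ov import *
import sys
def look(name,n=2,box=(180,180,160,110)):
    t,q,_=avgpose(n);p=robot.camera('wrist');o=robot.get_obs()
    print(t.round(4),'t',round(float(o['time']),2),'q6',round(float(o['q'][5]),3),'f',o['ft_force'].round(1),'m',o['moment'].round(2),'w',round(float(o['grip_width']),4))
    x,y,w,h=box; cv2.imwrite('pics/'+name+'.png',cv2.resize(np.ascontiguousarray(p['image'][y:y+h,x:x+w,::-1]),None,fx=5,fy=5,interpolation=cv2.INTER_CUBIC))
look(sys.argv[1])
E
python3 look.py b1
```

```text
[0.591  0.0784 0.1016] t 15.58 q6 0.98 f [0.3 0.2 0.5] m [-0.02  0.01 -0.04] w 0.0366
```

View pics/b1.png

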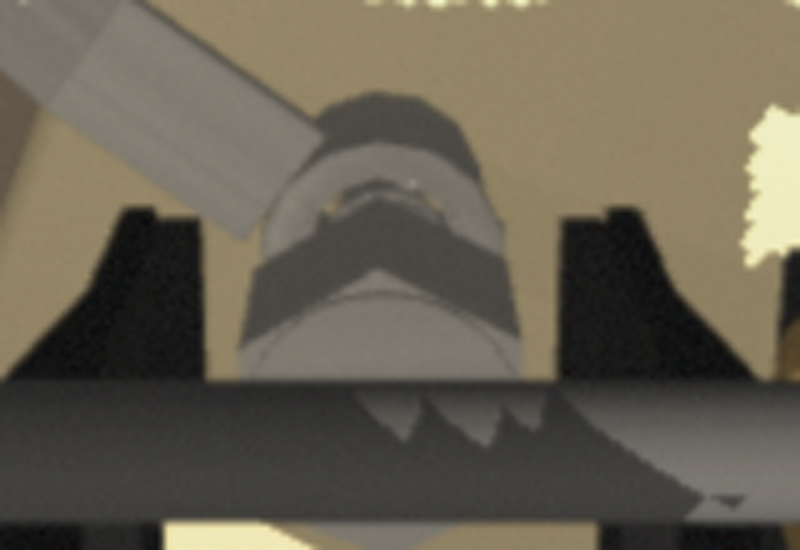

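Request:
move_arm(
  commands=[
    [0.33,0,0,0,0],
    [0.33,0,0,0,0],
    [0.33,0,0,0,0],
    [0.33,0,0,0,-6],
    [0.33,0,0,0,-12],
    [0.33,0,0,0,-18],
    [0.33,0,0,0,-24],
    [0.33,0,0,0,-30],
  ],
)

```text
time: 16.25
position: [0.5912, 0.0783, 0.1018]
tool_rot: [0.61, 0.358, -0.609, 0.359]
ft_force: [0.3, 0.1, 1.8]
grip_width: 0.029
```

```bash
python3 look.py b2
```

```text
[0.5912 0.0783 0.1018] t 16.4 q6 0.459 f [0.5 0.2 0.6] m [-0.03 -0.14  0.01] w 0.0292
```

View pics/b2.png

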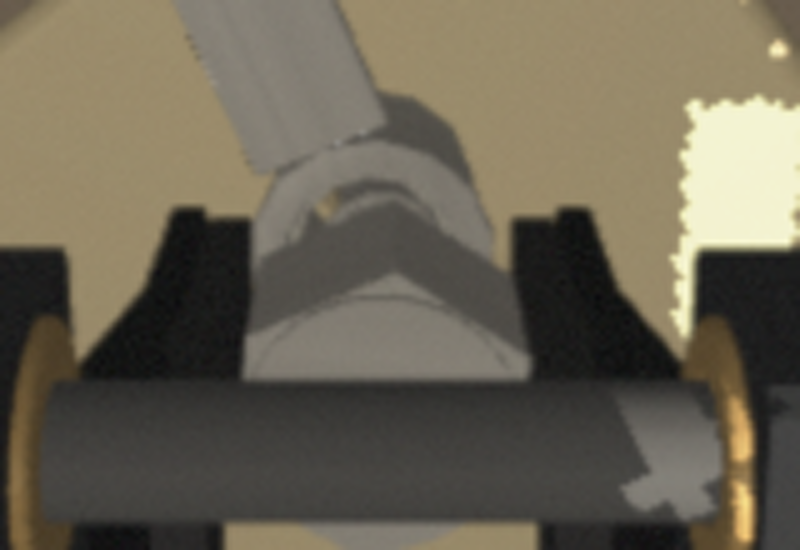

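Request:
move_arm(
  commands=[
    [0.33,0,0,0,-5],
    [0.33,0,0,0,-10],
    [0.33,0,0,0,-10],
  ],
)

```text
time: 16.65
position: [0.5912, 0.0783, 0.1017]
tool_rot: [0.577, 0.409, -0.577, 0.409]
ft_force: [0.9, -0.7, 0.6]
grip_width: 0.0291
```

```bash
python3 look.py b3
```

```text
[0.5912 0.0783 0.1016] t 16.8 q6 0.285 f [ 1.8 -0.7  0.8] m [-0.09 -0.21 -0.04] w 0.0295
```

View pics/b3.png

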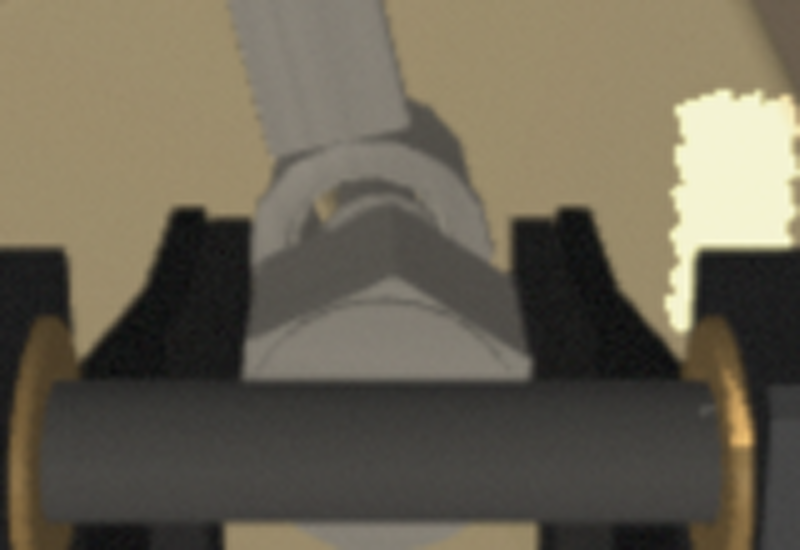

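Request:
move_arm(
  commands=[
    [0.33,0,0,0,-5],
    [0.33,0,0,0,-10],
    [0.33,0,0,0,-10],
  ],
)

```text
time: 17.05
position: [0.5909, 0.0783, 0.1015]
tool_rot: [-0.539, -0.457, 0.539, -0.457]
ft_force: [-0.7, 0.2, -0.2]
grip_width: 0.0292
```

```bash
python3 look.py b4
```

```text
[0.5909 0.0783 0.1015] t 17.2 q6 0.111 f [0.5 0.3 0.9] m [-0.07 -0.06  0.06] w 0.0287
```

View pics/b4.png

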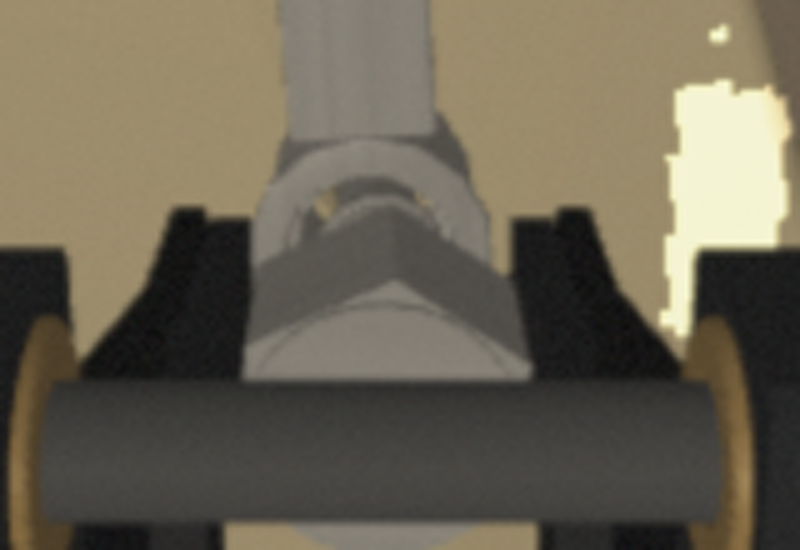

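Request:
move_arm(
  commands=[
    [0.33,0,0,0,-5],
    [0.33,0,0,0,-10],
    [0.33,0,0,0,-10],
  ],
)

```text
time: 17.45
position: [0.5907, 0.0784, 0.1015]
tool_rot: [0.497, 0.503, -0.497, 0.503]
ft_force: [0.6, 0.9, 2.0]
grip_width: 0.0289
```

```bash
python3 look.py b5
```

```text
[0.5907 0.0784 0.1015] t 17.6 q6 -0.064 f [-0.4  0.3  1.4] m [-0.07 -0.   -0.01] w 0.0292
```

View pics/b5.png

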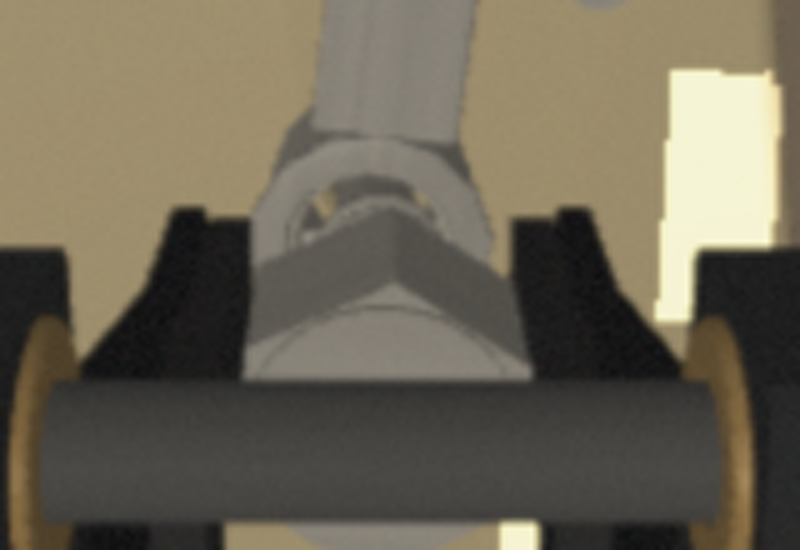

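Request:
move_arm(
  commands=[
    [0.33,0,0,0,-5],
    [0.33,0,0,0,-10],
    [0.33,0,0,0,-10],
  ],
)

```text
time: 17.85
position: [0.5907, 0.0783, 0.1015]
tool_rot: [0.451, 0.544, -0.452, 0.544]
ft_force: [0.5, -0.3, 0.9]
grip_width: 0.0291
```

```bash
python3 look.py b6
```

```text
[0.5907 0.0783 0.1015] t 18.0 q6 -0.239 f [-0.  -1.1  0.7] m [-0.03  0.08 -0.04] w 0.029
```

View pics/b6.png

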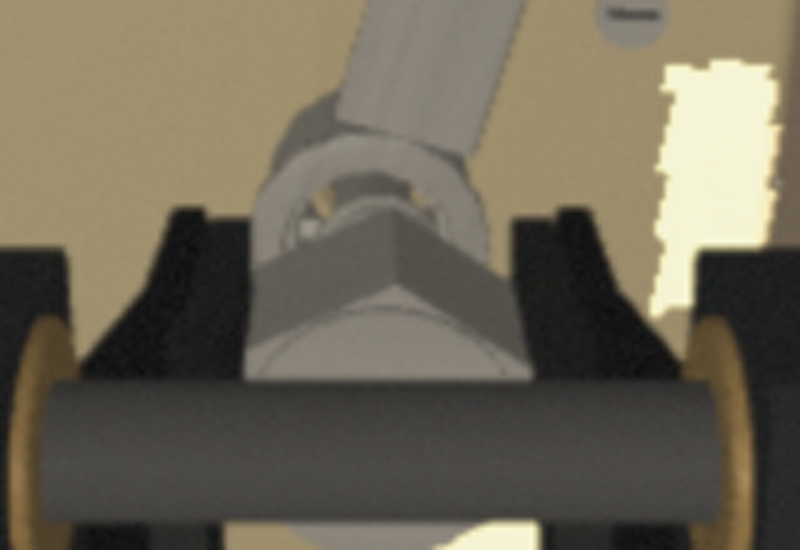

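Request:
move_arm(
  commands=[
    [0.25,0,0,0,0],
    [0.25,0,0,0,0],
    [0.25,0,0,0,0],
  ],
)

```text
time: 18.25
position: [0.5911, 0.0785, 0.1014]
tool_rot: [0.452, 0.544, -0.452, 0.544]
ft_force: [-0.6, -0.1, 0.0]
grip_width: 0.0322
```

```bash
python3 look.py b7
```

```text
[0.5911 0.0785 0.1014] t 18.4 q6 -0.241 f [0.1 0.2 0.1] m [-0.02 -0.11  0.  ] w 0.0324
```

View pics/b7.png

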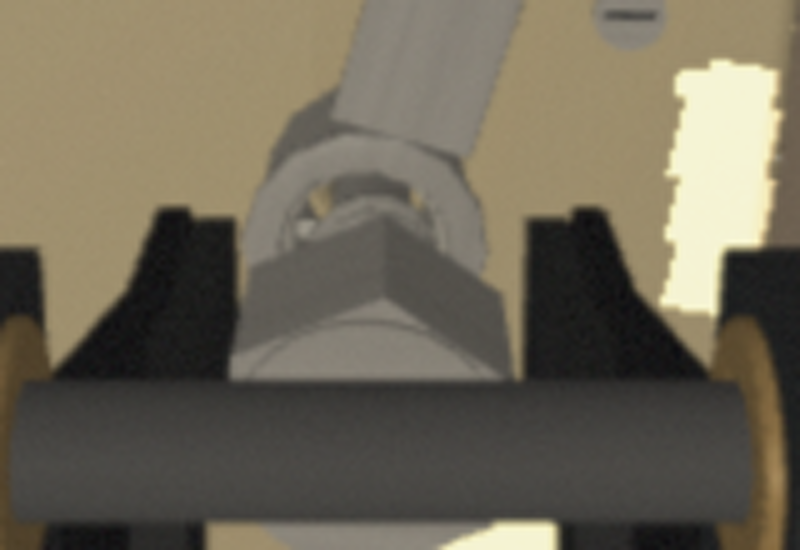

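Request:
move_arm(
  commands=[
    [0.33,0,0,0,0],
    [0.33,0,0,0,0],
    [0.33,0,0,0,-5],
    [0.33,0,0,0,-10],
    [0.25,0,0,0,-10],
    [0.25,0,0,0,-10],
  ],
)

```text
time: 18.9
position: [0.591, 0.0784, 0.1016]
tool_rot: [0.403, 0.581, -0.403, 0.581]
ft_force: [-0.7, -0.4, 0.5]
grip_width: 0.0321
```

```bash
python3 look.py b8
```

```text
[0.5911 0.0784 0.1016] t 19.05 q6 -0.415 f [ 0.8 -0.4 -0.5] m [ 0.02 -0.1   0.01] w 0.0326
```

View pics/b8.png

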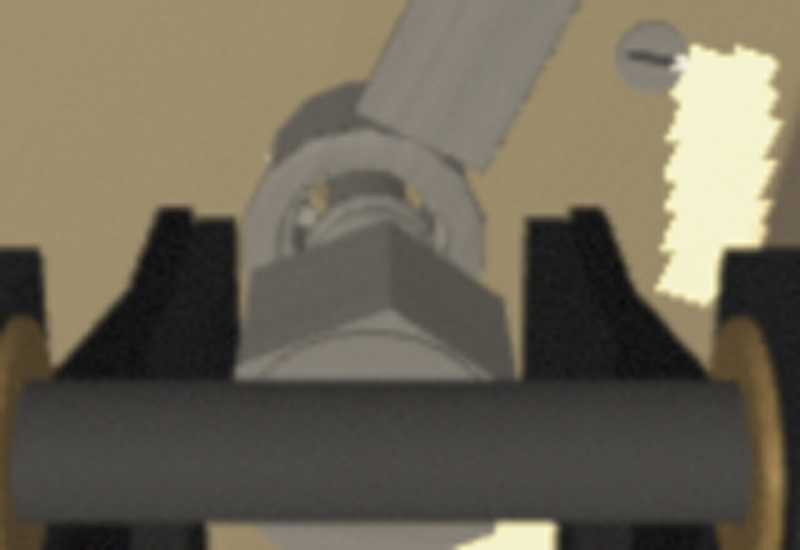

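Request:
move_arm(
  commands=[
    [0.33,0,0,0,0],
    [0.33,0,0,0,0],
    [0.33,0,0,0,-5],
    [0.33,0,0,0,-10],
    [0.25,0,0,0,-10],
    [0.25,0,0,0,-10],
  ],
)

```text
time: 19.55
position: [0.5912, 0.0784, 0.1016]
tool_rot: [0.351, 0.614, -0.351, 0.614]
ft_force: [-0.5, 0.5, 0.1]
grip_width: 0.0319
```

```bash
python3 look.py b9
```

```text
[0.5912 0.0784 0.1016] t 19.7 q6 -0.589 f [ 0.  -0.8 -0.4] m [ 0.01 -0.08 -0.02] w 0.0325
```

View pics/b9.png

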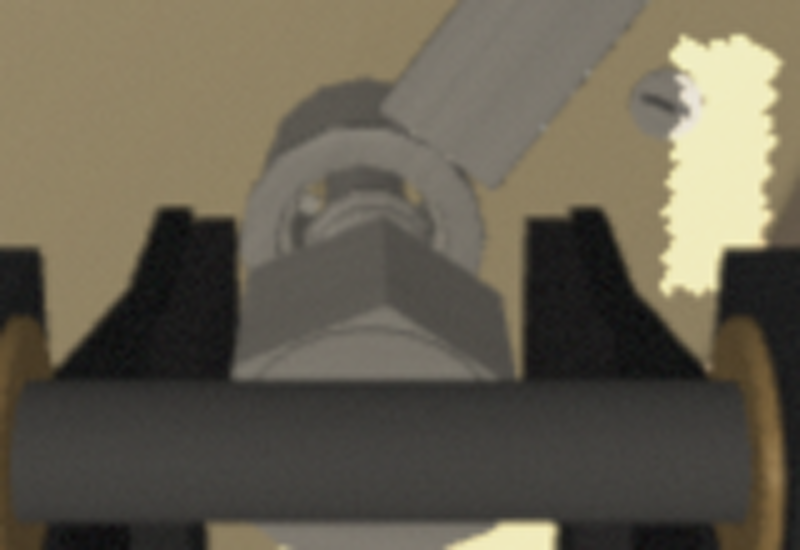

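Request:
move_arm(
  commands=[
    [0.33,0,0,0,0],
    [0.33,0,0,0,0],
    [0.33,0,0,0,-5],
    [0.33,0,0,0,-10],
    [0.25,0,0,0,-10],
    [0.25,0,0,0,-10],
  ],
)

```text
time: 20.2
position: [0.5912, 0.0784, 0.1016]
tool_rot: [0.296, 0.642, -0.296, 0.642]
ft_force: [0.4, -0.3, 0.2]
grip_width: 0.0317
```

```bash
python3 look.py b10
```

```text
[0.5912 0.0784 0.1016] t 20.35 q6 -0.764 f [ 0.1  1.2 -0.3] m [ 0.03 -0.14  0.06] w 0.0325
```

View pics/b10.png

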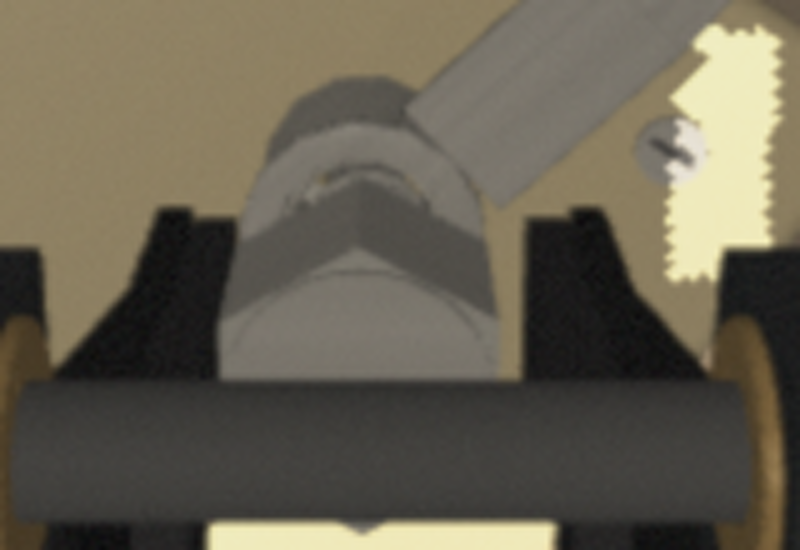

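Request:
move_arm(
  commands=[
    [0.33,-2,0,0,0],
    [1,-2,0,0,0],
    [1,-2,0,0,0],
    [1,-2,0,0,0],
  ],
  newtons=12,
)

```text
time: 20.68
position: [0.5909, 0.0783, 0.1038]
tool_rot: [0.295, 0.643, -0.295, 0.643]
ft_force: [-1.7, -1.0, 1.9]
grip_width: 0.028
```

```bash
python3 look.py c1
```

```text
[0.5909 0.0783 0.1038] t 20.83 q6 -0.765 f [-1.1 -0.9  3.1] m [-0.14  0.09  0.  ] w 0.0281
```

View pics/c1.png

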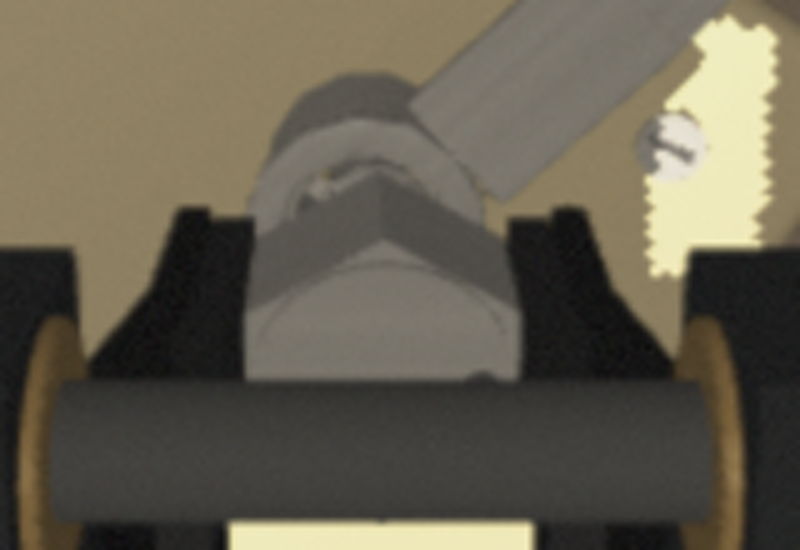

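Request:
move_arm(
  commands=[
    [1,0.2,0,0,7],
    [1,0.4,0,0,14],
    [1,0.6,0,0,21],
    [1,0.8,0,0,28],
    [1,1.0,0,0,35],
    [1,1.2,0,0,42],
    [1,1.4,0,0,49],
    [1,1.6,0,0,56],
  ],
)

```text
time: 21.5
position: [0.5912, 0.0785, 0.1023]
tool_rot: [0.564, 0.427, -0.563, 0.427]
ft_force: [0.9, -0.9, 2.3]
grip_width: 0.0279
```

```bash
python3 look.py c2
```

```text
[0.5912 0.0785 0.1023] t 21.65 q6 0.209 f [-1.4 -1.9  3.2] m [-0.26  0.04  0.02] w 0.0281
```

View pics/c2.png

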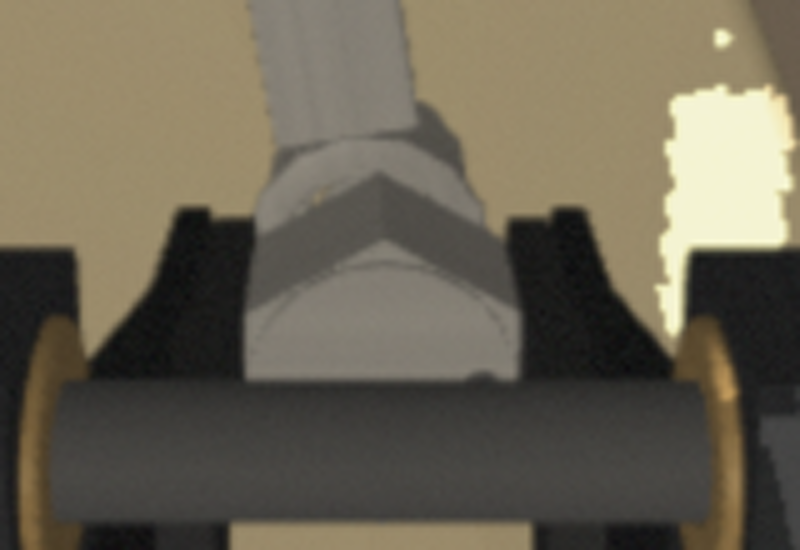

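Request:
move_arm(
  commands=[
    [1,0.2,0,0,7],
    [1,0.4,0,0,14],
    [1,0.6,0,0,21],
    [1,0.8,0,0,28],
    [1,1.0,0,0,35],
    [1,1.2,0,0,42],
    [1,1.4,0,0,49],
    [1,1.6,0,0,56],
  ],
)

```text
time: 22.32
position: [0.5913, 0.0783, 0.1006]
tool_rot: [0.698, 0.114, -0.698, 0.114]
ft_force: [-0.3, -1.1, 2.9]
grip_width: 0.0281
```

Request:
move_arm(
  commands=[
    [1,0.2,0,0,7],
    [1,0.4,0,0,14],
    [1,0.6,0,0,21],
    [1,0.8,0,0,28],
    [1,1.0,0,0,35],
    [1,1.2,0,0,42],
    [1,1.4,0,0,49],
    [1,1.6,0,0,56],
  ],
)

```text
time: 22.98
position: [0.5907, 0.0774, 0.0989]
tool_rot: [-0.67, 0.228, 0.67, 0.226]
ft_force: [-1.8, -3.1, 4.2]
grip_width: 0.028
```

Request:
move_arm(
  commands=[
    [1,0.2,0,0,6],
    [1,0.4,0,0,12],
    [1,0.4,0,0,12],
  ],
)

```text
time: 23.23
position: [0.5905, 0.0774, 0.0985]
tool_rot: [-0.643, 0.295, 0.643, 0.294]
ft_force: [-2.7, -4.7, 4.3]
grip_width: 0.0281
```

```bash
python3 look.py c3
```

```text
[0.5905 0.0774 0.0985] t 23.38 q6 2.372 f [-2.  -4.7  4.3] m [-0.95  0.53 -0.08] w 0.0279
```

View pics/c3.png

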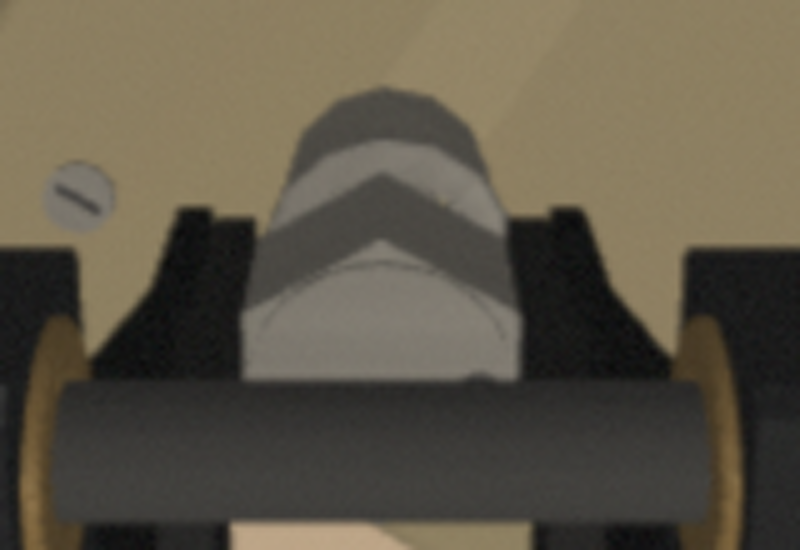

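Request:
move_arm(
  commands=[
    [0.05,0,0,0,0],
    [0.05,0,0,0,0],
    [0.0,0,0,0,0],
    [0.0,0,0,0,-7],
    [0.0,0,0,0,-14],
    [0.0,0,0,0,-21],
    [0.0,0,0,0,-28],
    [0.0,0,0,0,-35],
  ],
)

```text
time: 24.05
position: [0.5913, 0.0789, 0.0981]
tool_rot: [0.702, -0.085, -0.702, -0.086]
ft_force: [-0.8, 0.0, -0.2]
grip_width: 0.0436
```

```bash
python3 look.py c4
```

```text
[0.5912 0.0789 0.0981] t 24.2 q6 1.768 f [-0.3  0.5  0.4] m [0.   0.06 0.02] w 0.0435
```

View pics/c4.png

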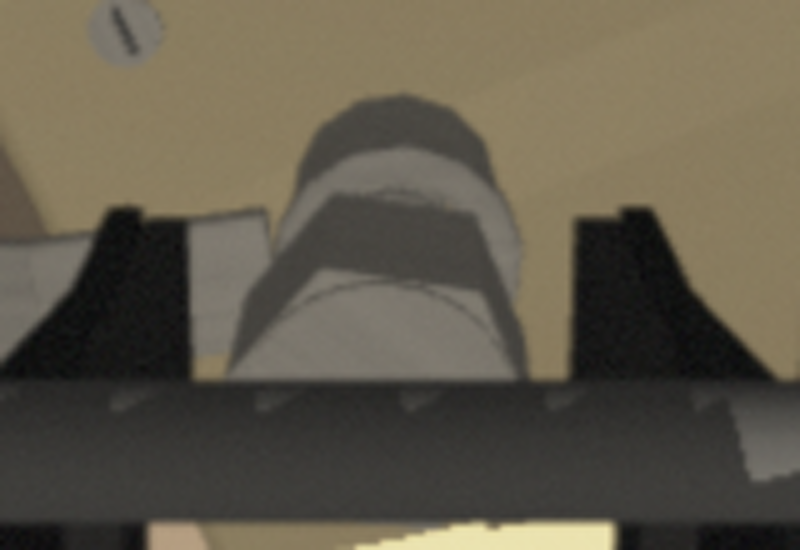

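Request:
move_arm(
  commands=[
    [0,0,0,0,-7],
    [0,0,0,0,-14],
    [0,0,0,0,-21],
    [0,0,0,0,-28],
    [0,0,0,0,-35],
    [0,0,0,0,-42],
    [0,0,0,0,-49],
    [0,0,0,0,-56],
  ],
)

```text
time: 24.87
position: [0.5911, 0.0786, 0.0982]
tool_rot: [0.661, 0.253, -0.66, 0.252]
ft_force: [0.0, 0.0, 0.8]
grip_width: 0.0434
```

Request:
move_arm(
  commands=[
    [0,0,0,0,-7],
    [0,0,0,0,-14],
    [0,0,0,0,-21],
    [0,0,0,0,-28],
    [0,0,0,0,-35],
    [0,0,0,0,-42],
    [0,0,0,0,-49],
    [0,0,0,0,-56],
  ],
)

```text
time: 25.53
position: [0.5911, 0.0786, 0.0982]
tool_rot: [0.465, 0.533, -0.464, 0.533]
ft_force: [0.1, 0.3, -0.1]
grip_width: 0.0432
```

Request:
move_arm(
  commands=[
    [0,0,0,0,-7],
    [0,0,0,0,-14],
    [0,0,0,0,-21],
    [0,0,0,0,-28],
    [0,0,0,0,-33],
    [0,0,0,0,-33],
    [0,0,0,0,-33],
  ],
)

```text
time: 26.12
position: [0.5911, 0.0786, 0.0983]
tool_rot: [0.297, 0.642, -0.296, 0.642]
ft_force: [1.0, -0.3, -0.0]
grip_width: 0.0435
```

```bash
python3 look.py c5
```

```text
[0.5911 0.0785 0.0983] t 26.27 q6 -0.763 f [ 0.9 -0.5  0.4] m [ 0.   -0.13  0.04] w 0.0434
```

View pics/c5.png

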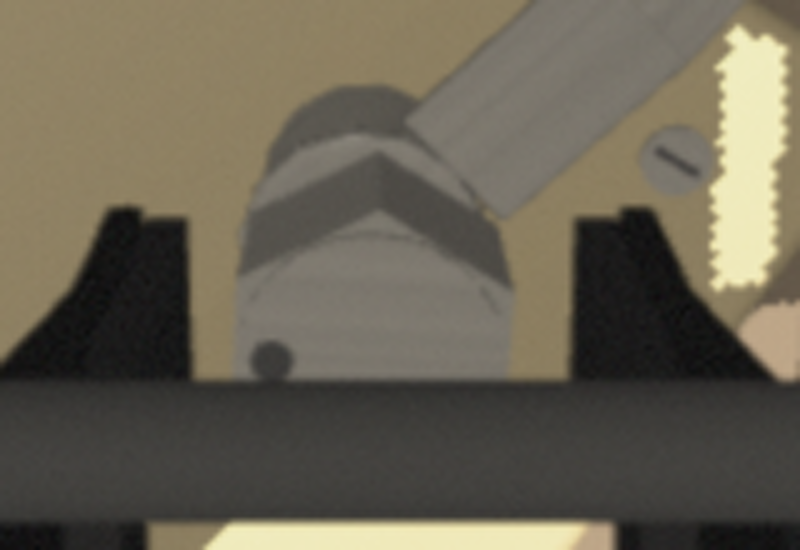

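Request:
move_arm(
  commands=[
    [0.3,0,0,-1,0],
    [1,0,0,-1,0],
    [1,0,0,-1,0],
    [1,0,0,-1,0],
    [1,0,0,-1,0],
  ],
  newtons=12,
)

```text
time: 26.68
position: [0.5901, 0.079, 0.0984]
tool_rot: [0.295, 0.643, -0.295, 0.642]
ft_force: [-1.1, -0.4, -0.1]
grip_width: 0.0284
```

```bash
python3 look.py c6
```

```text
[0.5901 0.079  0.0984] t 26.83 q6 -0.764 f [-1.6 -0.5  1.3] m [-0.17  0.01  0.  ] w 0.0284
```

View pics/c6.png

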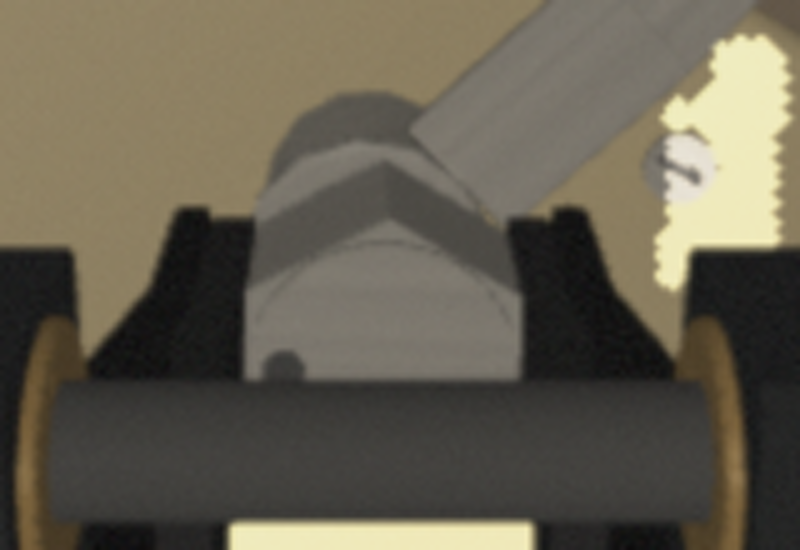

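Request:
move_arm(
  commands=[
    [1,0.2,0,0,7],
    [1,0.4,0,0,14],
    [1,0.6,0,0,21],
    [1,0.8,0,0,28],
    [1,1.0,0,0,35],
    [1,1.2,0,0,42],
    [1,1.4,0,0,49],
    [1,1.6,0,0,56],
  ],
)

```text
time: 27.5
position: [0.5903, 0.0789, 0.097]
tool_rot: [-0.563, -0.427, 0.564, -0.427]
ft_force: [-2.4, -1.5, 2.2]
grip_width: 0.0283
```

Request:
move_arm(
  commands=[
    [1,0.2,0,0,7],
    [1,0.4,0,0,14],
    [1,0.6,0,0,21],
    [1,0.8,0,0,28],
    [1,1.0,0,0,35],
    [1,1.2,0,0,42],
    [1,1.4,0,0,49],
    [1,1.6,0,0,56],
  ],
)

```text
time: 28.17
position: [0.5909, 0.0784, 0.0957]
tool_rot: [0.698, 0.112, -0.698, 0.113]
ft_force: [-1.4, -1.4, 2.6]
grip_width: 0.028
```

```bash
python3 look.py c7
```

```text
[0.5909 0.0784 0.0956] t 28.32 q6 1.188 f [-0.4 -4.2  2.7] m [-0.77 -0.05 -0.  ] w 0.0282
```

View pics/c7.png

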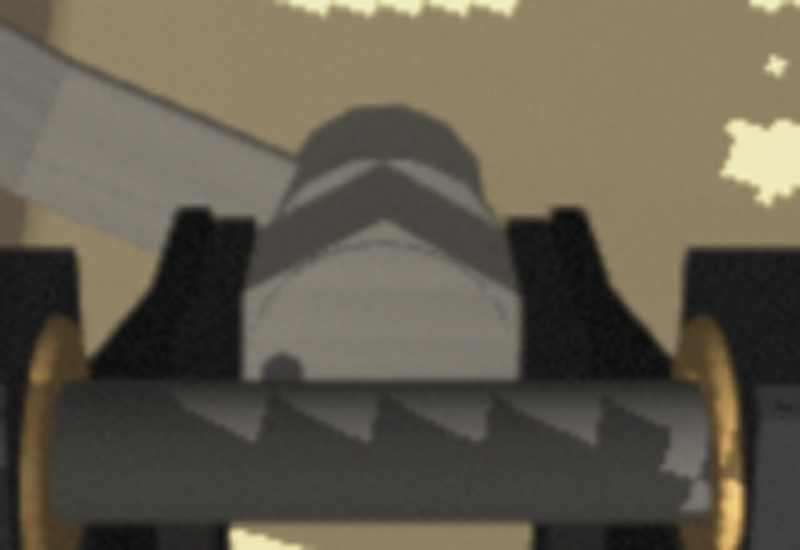

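Request:
move_arm(
  commands=[
    [1,0.2,0,0,7],
    [1,0.4,0,0,14],
    [1,0.6,0,0,21],
    [1,0.8,0,0,28],
    [1,1.0,0,0,35],
    [1,1.2,0,0,42],
    [1,1.4,0,0,49],
    [1,1.6,0,0,56],
  ],
)

```text
time: 28.98
position: [0.5903, 0.0783, 0.0939]
tool_rot: [0.67, -0.228, -0.67, -0.227]
ft_force: [-1.9, -4.0, 4.2]
grip_width: 0.028
```

Request:
move_arm(
  commands=[
    [1,0.2,0,0,6],
    [1,0.3,0,0,12],
    [1,0.3,0,0,12],
    [1,0.3,0,0,12],
  ],
)

```text
time: 29.32
position: [0.5901, 0.0785, 0.0934]
tool_rot: [-0.643, 0.294, 0.643, 0.293]
ft_force: [-1.5, -3.7, 3.8]
grip_width: 0.0278
```

```bash
python3 look.py c8
python3 - <<'E'
from h import *
s=robot.camera('side');a=s['image'][175:255,205:300,::-1]; cv2.imwrite('pics/d8c.png',cv2.resize(a,None,fx=7,fy=7,interpolation=cv2.INTER_CUBIC))
s=robot.camera('scene');save(s,'s8');cv2.imwrite('pics/s8c.png',cv2.resize(s['image'][110:320,100:380,::-1],None,fx=2.8,fy=2.8,interpolation=cv2.INTER_CUBIC))
E
```

```text
[0.59   0.0786 0.0934] t 29.47 q6 2.374 f [-1.4 -4.6  2.5] m [-0.94  0.4  -0.06] w 0.0283
```

View pics/c8.png

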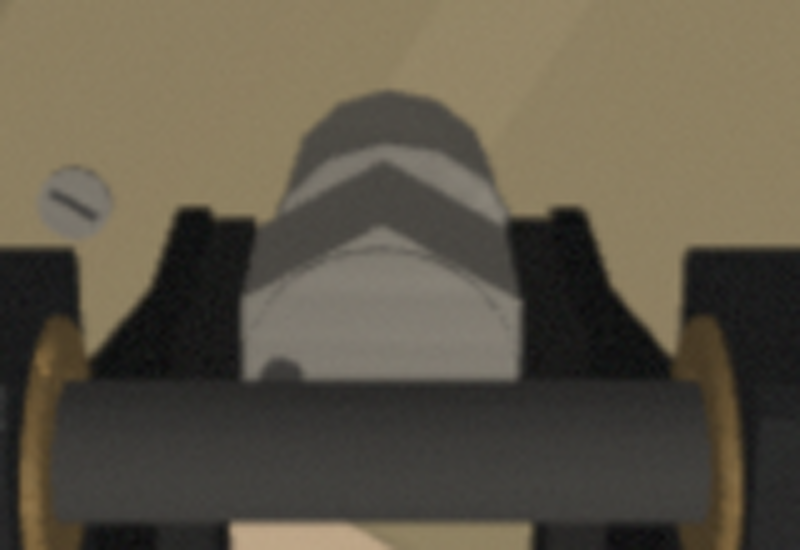

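View pics/d8c.png

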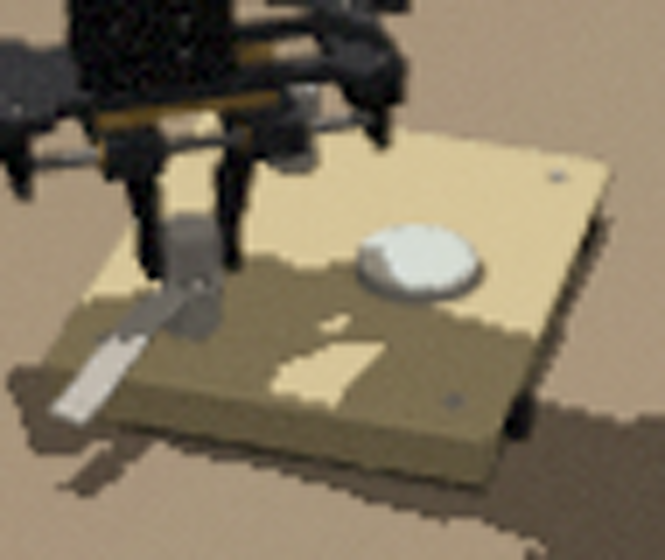

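View pics/s8c.png

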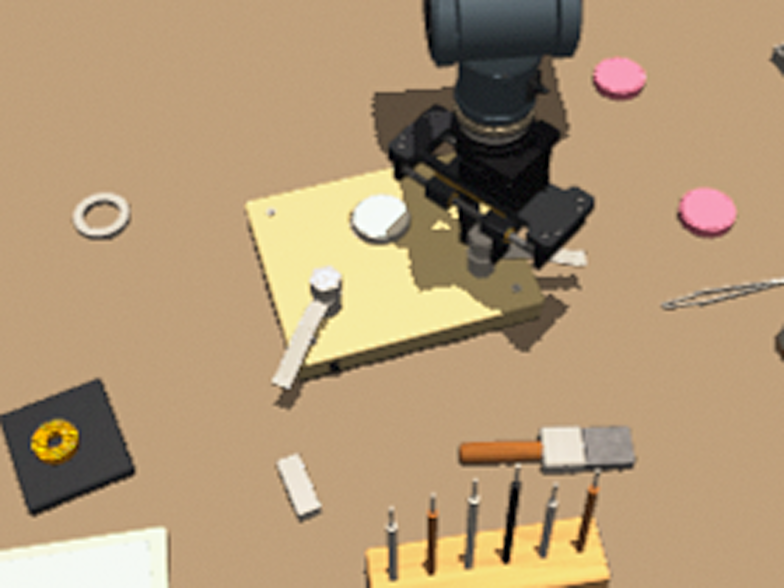

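```bash
python3 -c "
from rig import robot
o=robot.get_obs();print(o['time'],o['grip_width'],o['ft_force']);print(robot.hand_in())"
```

```text
29.5667 0.027927571011121904 [-2.61113751 -5.12794086  4.72446907]
the job is handed in; nothing more can be done
None
```

The disc is seated and released, and the bolt is started and held. I handed the job in at 29.6 s of the 72 s allowed, with the gripper still on the bolt head.

- **Disc:** I took the white disc lying between the two pink ones, lowered it into the stage recess and let it go. The wrist, side and scene pictures show it lying flat in the recess, with no contact force felt on the way down.
- **Bolt, backward:** I turned it backward in small steps with the jaws slightly loose. It dropped at about 100° of tool turn (roughly 1.65–1.75 rad of head turn); the wrist picture showed the head fall.
- **Bolt, forward:** I gripped the head and turned it forward 180°, then regripped and turned another 180°. The tool went down about 10 mm over the full turn, matching the thread. After the first half turn the dimple showed on the opposite side, as it should. Jaw alignment on the regrip may be about 1° off.
- **Last checks:** The opening was 27.9 mm on the 28 mm head, so it is still gripped. Wrist force was about 7 N. The strap still points outward, with the fingertips about 8 mm above it. The final scene picture shows the pink discs and the other bystanders in view lying where they were; the jar, dish and loupe were not in that crop.

Nothing failed. The only disagreement was in locating the recess: the fixed cameras and the wrist camera differed by up to about 5 mm. I relied on the wrist view of disc against rim for the placing.

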